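Stopper from behind the dropper bottles

TASK

Get the wine stopper out of the wooden caddy: first stand both dropper bottles that block it on the black rubber mat, then stand the stopper upright, as it stood, on the middle of the slate coaster, and only then put each bottle back upright on the very cork disc it came from. Let go of everything, and do not tip anything over or disturb the jigger and the corkscrew.

Things in the scene. Friction and masses are not known exactly. Their poses are not given: they have to be found in the camera images.
- bitters_orange_mid (a point): Larger dropper bottle (orange-brown content, black dropper cap), round, 48 mm wide, 142 mm tall, 0.19 kg, loose, upright on one of the caddy's two front cork discs (which one varies). Point: on its axis, 71 mm above its underside; z up. Body up to 76 mm; from 76 to 120 mm above the underside the neck and cap can be gripped, 25 mm wide; in the caddy only there is room for fingers.
- bitters_herb_mid (a point): Smaller dropper bottle (green content, black dropper cap), round, 43 mm wide, 132 mm tall, 0.16 kg, loose, upright on the other front cork disc. Point: on its axis, 66 mm above its underside; z up. Body up to 68 mm; from 68 to 110 mm above the underside the neck and cap can be gripped, 25 mm wide; in the caddy only there is room for fingers.
- wine_stopper_mid (a point): Steel wine stopper, loose, upright on its ball (ball down, ribbed plug up), 37 mm across the ball, 73 mm tall, 0.075 kg, on the rear cork disc of the caddy behind the bottles. Point: on its axis, 36.5 mm above its underside; z up. From 30 to 72 mm above the underside it can be gripped, 21 mm wide.
- caddy: Fixed wooden caddy, 140 x 140 mm. Origin on the worktop; +x to its back, +y to its left. Deck 16 mm high. Cork discs flush in it: front two (bottles) at x -18, y +28 and -28 mm; rear (stopper) at x 22, y 0. Beside the stopper two cheeks, inner faces at y +24 and -24 mm, x 8 to 78, 44 mm above the deck: fingers close on it along the caddy's x. Lips 7 mm, back rail (x 79) 15 mm high.
- bar_mat: Fixed black ribbed rubber mat, 120 mm (its x) by 160 mm (its y), 4 mm thick, the side area for the bottles. Origin at the centre of its underside, on the worktop; left or right of the caddy. Both bottles fit on it side by side along its y.
- coaster: Fixed square slate coaster, 92 x 92 mm, 8 mm thick, on the worktop on the other side of the caddy from the mat. Origin at the centre of its underside.
- jigger_mid (a point): Bystander: steel double-cone jigger, 44 mm across, 88 mm tall, loose, upright. The point is on its axis 44 mm above its underside. Leave it alone.
- corkscrew_mid (a point): Bystander: steel wing corkscrew, 41 x 64 mm, 166 mm tall, loose, upright. The point is on its axis 83 mm above its underside. Leave it alone.

How it is judged:
On the way, in this order (a step that is already met when the one before it is completed fails the run):
1. both bottles stand on the mat, let go, and the stopper is still in its bay (x of bitters_orange_mid in the frame of bar_mat between -0.052 and 0.052 m and y of bitters_orange_mid in the frame of bar_mat between -0.072 and 0.072 m and height (world z) of bitters_orange_mid below 0.081 m and angle between each of bitters_orange_mid, bitters_herb_mid's own z axis and vertical below 0.12 rad and contact force between the fingers and bitters_orange below 0.1 N and x of bitters_herb_mid in the frame of bar_mat between -0.052 and 0.052 m and y of bitters_herb_mid in the frame of bar_mat between -0.072 and 0.072 m and height (world z) of bitters_herb_mid below 0.076 m and contact force between the fingers and bitters_herb below 0.1 N and distance of wine_stopper_mid from where it was at the start of the episode below 0.02 m), for 0.2 s.
2. the stopper stands on the coaster, let go, while both bottles are still on the mat (horizontal distance between wine_stopper_mid and coaster below 0.015 m and height (world z) of wine_stopper_mid between 0.0395 and 0.0505 m and angle between each of wine_stopper_mid, bitters_orange_mid, bitters_herb_mid's own z axis and vertical below 0.12 rad and contact force between the fingers and wine_stopper below 0.1 N and x of bitters_orange_mid in the frame of bar_mat between -0.052 and 0.052 m and y of bitters_orange_mid in the frame of bar_mat between -0.072 and 0.072 m and height (world z) of bitters_orange_mid below 0.081 m and contact force between the fingers and bitters_orange below 0.1 N and x of bitters_herb_mid in the frame of bar_mat between -0.052 and 0.052 m and y of bitters_herb_mid in the frame of bar_mat between -0.072 and 0.072 m and height (world z) of bitters_herb_mid below 0.076 m and contact force between the fingers and bitters_herb below 0.1 N), for 0.2 s.
At the end, for the whole second after the job is handed in: Each bottle stands upright (within 7 degrees), released and at rest, within 12 mm of where it stood at the start; the stopper stands upright on the coaster, released and at rest, its axis within 15 mm of the coaster's centre (distance of each of bitters_orange_mid, bitters_herb_mid from where it was at the start of the episode below 0.012 m and angle between each of bitters_orange_mid, bitters_herb_mid, wine_stopper_mid's own z axis and vertical below 0.12 rad and linear speed of each of bitters_orange, bitters_herb, wine_stopper below 0.02 m/s and contact force between the fingers and bitters_orange below 0.1 N and contact force between the fingers and bitters_herb below 0.1 N and horizontal distance between wine_stopper_mid and coaster below 0.015 m and height (world z) of wine_stopper_mid between 0.0395 and 0.0505 m and contact force between the fingers and wine_stopper below 0.1 N); the robot touches nothing.
It fails at once if the jigger or the corkscrew is shifted more than 20 mm or knocked over (distance of any of jigger_mid, corkscrew_mid from where it was at the start of the episode above 0.02 m).
It fails at once if a bottle or the stopper tips over (angle between any of bitters_orange_mid, bitters_herb_mid, wine_stopper_mid's own z axis and vertical above 0.8 rad).
It also fails if it takes over 112 s, if anything falls off the work surface, if the arm or the gripper's body presses on something with over 40 N, if the wrist force passes 120 N, or if a joint passes its speed limit or range.

ROBOT

A 6-joint arm with a two-finger parallel gripper is mounted at the origin on a cart in front of the work surface, level with it; the furniture and walls round the work are solid. World frame = base frame: x ahead of the robot, y to its left, z up, the work surface at z = 0. Lengths are in m, angles in rad, forces in N, time in s.
With the tool pointing down it reaches from about 0.3 to 0.875 m from the base axis. Payload 6.4 kg.
Tool frame: the origin (TCP) lies between the finger pads; the fingertips stand 17 mm ahead of it and the grasp point (between the pads) lies 2 mm behind it (env.tcp_to_tips is the distance from the TCP to the fingertips, in m); z points along the fingers, y is the direction in which the jaws open and shut (so a half turn about z gives the same grasp; the last joint's range is limited). The gripper opens to 88 mm and grips with 3 to 60 N. Pads are 18 mm wide; open, the fingers measure 123 mm over their backs; the gripper's body (75 mm by 187 mm) begins 45 mm behind the grasp point.
Start: joints at [-0.206, 0.181, 1.607, -0, 1.354, -0.206], TCP at [0.575, 0, 0.256] pointing down, gripper open.
Joint ranges: [-2.99, 2.99], [-0.89, 2.07], [0.3, 2.58], [-1.14, 4.28], [0, 2.63], [-3.12, 3.12]. Speed limits (rad/s): [2.57, 2.57, 3.01, 3.14, 3.14, 3.14].

INTERFACE

Orientations are given as [roll, pitch, yaw] about the fixed x, y, z axes, in that order (R = Rz(yaw) Ry(pitch) Rx(roll)).
In Python, from workcell import env gives the robot as it stands.
- The arm moves only by the tool arm_command, never from a script. Its argument "series" is a list of rows, each a list of 3 entries, a list of its own where there are three numbers: the closure, from 0 (fully open) to 1 (shut), then the shift along the tool's x, y, z normalised to -1 to 1, where 1 is 120 mm, then the turn, a rotation vector about the tool's x, y, z normalised to -1 to 1, where 1 is 120 degrees. In form: [[hand, [x, y, z], [wx, wy, wz]], ...]. A call has 1 to 12 rows; each row is the pose to reach, as a shift and turn from the pose commanded when the call began, along the tool's axes at that moment; what a row does not reach only later rows make up. A row lasts 1/10 s, in which the tool goes at most 50 mm and 8.59 degrees, less where a joint would pass 70% of its speed; a pose out of reach is approached as far as the arm can. A call with a number of a shift or a turn outside -1 to 1 is refused whole. A call with a gripper value outside its range is refused whole. The fingers move at their own pace and stop on an object; "grip_force" is the grip in N (left out, the last holds). Time passes only in rows, so rows that repeat a pose let the fingers close. It gives the time, the measured TCP pose, the force and the opening at its end, in the units of the state.
- env.sense(): the state, without advancing time (a new reading comes with each control period).
- env.get_image(name): name is "scene" or "side" or "wrist"; returns the picture (400x640x3 uint8, red, green, blue); there is no depth.
- env.camera_info(name): a dict with "fx", "fy", "cx", "cy" (pixels), "origin" and "orientation" of the camera in the world. Camera axes: x right, y down, z forward; pixel columns grow to the right and rows downward; lengths in m; the calibration is good to about 2 mm. The wrist camera is an equidistant fisheye: a pixel r from the principal point sees the ray r / f radians off the axis. A picture is of the moment at which its call begins: read the wrist's pose just before it. camera_info takes no time and is no camera call; for the wrist camera it gives the pose at the moment of the call.
- env.sign_off(): hands the job in, once; it reports no verdict.
The state is a dict: "time": time; "qpos": joint angles; "joint_vel": joint speeds; "joint_torque": joint torques, N m; "eef_pos": TCP position; "orientation": TCP orientation; "force": force on the tool from outside, world axes, zero at the start; "ft_torque": the same for the moment, N m; "width": opening from 0.0 (shut) to 1.0 (fully open).
Only numpy, scipy, OpenCV 4.12 (cv2) and the standard library are available. Lean on these libraries where they do the work, as an engineer would, in place of code of your own. Each camera call takes 0.05 s, during which the arm holds its last target.

## Working session

There is one attempt and no reset: what is moved stays moved. The work goes in short steps, Python scripts to look and compute and a tool call to move; the robot and the scene stay as the last step left them, time stands still between calls to the robot, and variables do not carry over. Pictures are saved under pics/ and viewed, and the job is handed in when it is done.

Besides the shell and the picture viewer there is one more tool, called after "Call:" as a command line: name --argument value ..., lists and objects as JSON in quotes. arm_command: Moves the arm, as the interface text tells. Its arguments: {"type":"object","properties":{"series":{"type":"array"},"grip_force":{"type":"number"}},"required":["series"]}

```bash
ls; mkdir -p pics
python3 - <<'E'
from workcell import env
import cv2
s=env.sense();print(s)
for n in ["scene","side","wrist"]:
    print(n,env.camera_info(n))
    cv2.imwrite(f"pics/a_{n}.png",env.get_image(n)[:,:,::-1])
print(env.tcp_to_tips)
E
```

```text
pics
{'time': 0.0, 'qpos': array([-2.06291415e-01,  1.81520821e-01,  1.60798190e+00, -1.69213902e-05,
        1.35381550e+00, -2.06302127e-01]), 'joint_vel': array([ 4.20442770e-04, -8.70366401e-04,  5.78986003e-05,  8.32792616e-04,
       -1.48720026e-03,  6.02005299e-05]), 'joint_torque': array([-5.85923790e-04, -4.33866942e+01, -3.41848969e+01,  7.00952648e-02,
        3.87157314e-02, -1.54040990e-04]), 'eef_pos': array([5.74497602e-01, 1.22606351e-04, 2.54834111e-01]), 'orientation': array([-3.13990030e+00, -3.37299079e-04,  1.57081041e+00]), 'force': array([-0.02713193,  0.26178594,  0.22688006]), 'ft_torque': array([-0.02225016,  0.02915875, -0.02412156]), 'width': 1.0009745230145506}
scene {'fx': 471.92053674700173, 'fy': 471.92053674700173, 'cx': 329.6721605047083, 'cy': 199.8447365121364, 'origin': array([-0.24455685,  0.82063186,  0.55801475]), 'orientation': array([-1.99059823, -0.02211605, -2.3992786 ])}
side {'fx': 373.8346603478807, 'fy': 373.8346603478807, 'cx': 321.88040542979195, 'cy': 194.62549559810074, 'origin': array([ 0.14066159, -0.2184964 ,  0.826252  ]), 'orientation': array([-2.64136337,  0.00762922, -0.97782734])}
wrist {'fx': 309.70691628693146, 'fy': 309.70691628693146, 'cx': 322.50496451308237, 'cy': 198.0926546159702, 'origin': array([0.57423725, 0.06975519, 0.38416079]), 'orientation': array([ 2.86501283e+00,  1.48650782e-03, -8.05249409e-04])}
0.017
```

View pics/a_scene.png

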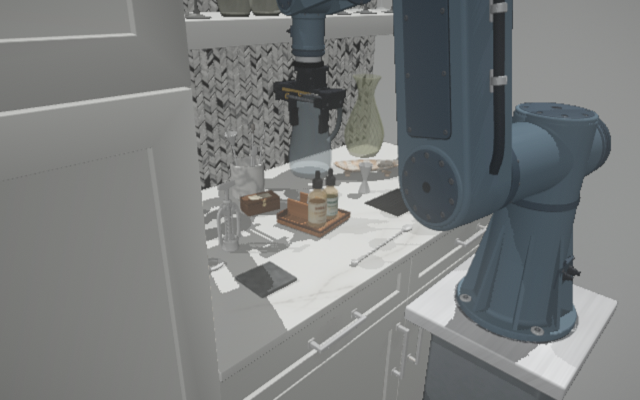

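View pics/a_side.png

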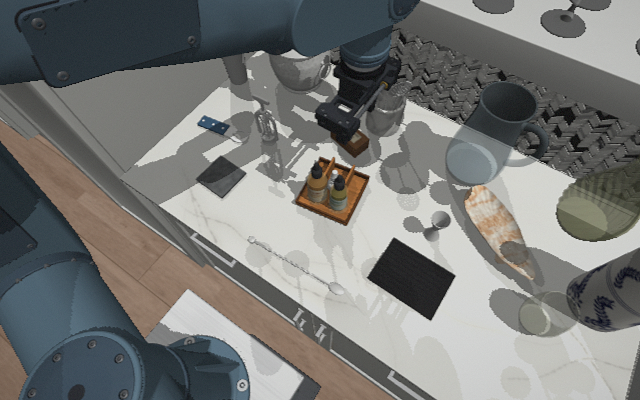

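View pics/a_wrist.png

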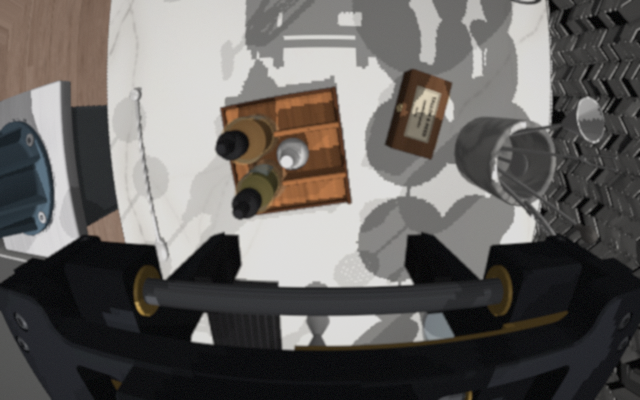

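The scene and side views show the slate coaster to the left (side px ~221,176), the caddy in the middle (~333,190) with the orange bottle on its left and the herb bottle on its right, and the mat to the right (~412,277). The jigger is at ~(435,226) and the corkscrew at ~(267,122). Next I'll measure positions.

```bash
cat > h.py <<'E'
import numpy as np, cv2
from scipy.spatial.transform import Rotation as Rn
def ray(ci,u,v,fish=False):
    x=(u-ci['cx'])/ci['fx'];y=(v-ci['cy'])/ci['fy']
    if fish:
        r=np.hypot(x,y); d=np.array([np.sin(r)*x/max(r,1e-9),np.sin(r)*y/max(r,1e-9),np.cos(r)])
    else: d=np.array([x,y,1.]); d/=np.linalg.norm(d)
    return np.array(ci['origin']),Rn.from_euler('xyz',ci['orientation']).as_matrix()@d
def plane(ci,u,v,z,fish=False):
    o,d=ray(ci,u,v,fish); return o+d*(z-o[2])/d[2]
def two(a,b):
    (o1,d1),(o2,d2)=a,b
    A=np.stack([d1,-d2],1); t=np.linalg.lstsq(A,o2-o1,rcond=None)[0]
    p,q=o1+d1*t[0],o2+d2*t[1]; return (p+q)/2,np.linalg.norm(p-q)
def proj(ci,P,fish=False):
    c=Rn.from_euler('xyz',ci['orientation']).as_matrix().T@(np.array(P)-ci['origin'])
    if fish:
        r=np.arctan2(np.hypot(c[0],c[1]),c[2]);n=np.hypot(c[0],c[1]);x,y=c[0]/n*r,c[1]/n*r
    else: x,y=c[0]/c[2],c[1]/c[2]
    return ci['cx']+ci['fx']*x,ci['cy']+ci['fy']*y
E
python3 - <<'E'
import cv2
a=cv2.imread('pics/a_side.png');w=cv2.imread('pics/a_wrist.png')
cv2.imwrite('pics/b1.png',cv2.resize(a[140:330,180:470],None,fx=2.75,fy=2.75,interpolation=cv2.INTER_CUBIC))
cv2.imwrite('pics/b2.png',cv2.resize(w[75:225,200:370],None,fx=4,fy=4,interpolation=cv2.INTER_CUBIC))
E
```

```text
(no output)
```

View pics/b1.png

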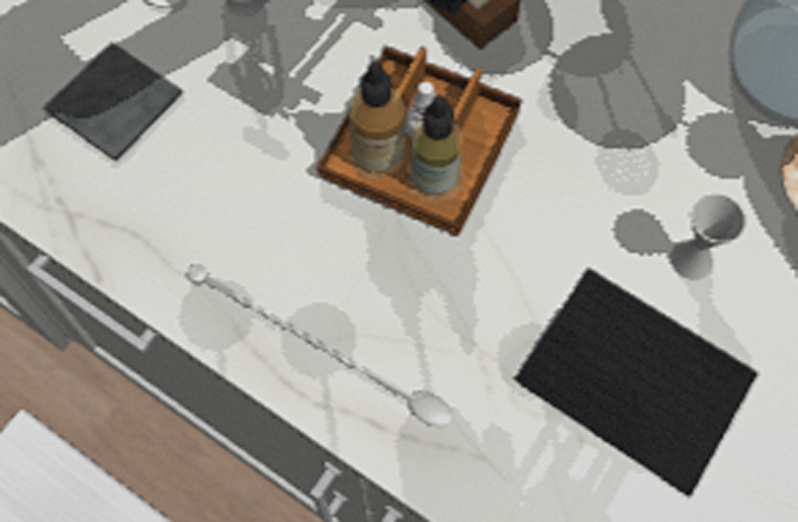

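View pics/b2.png

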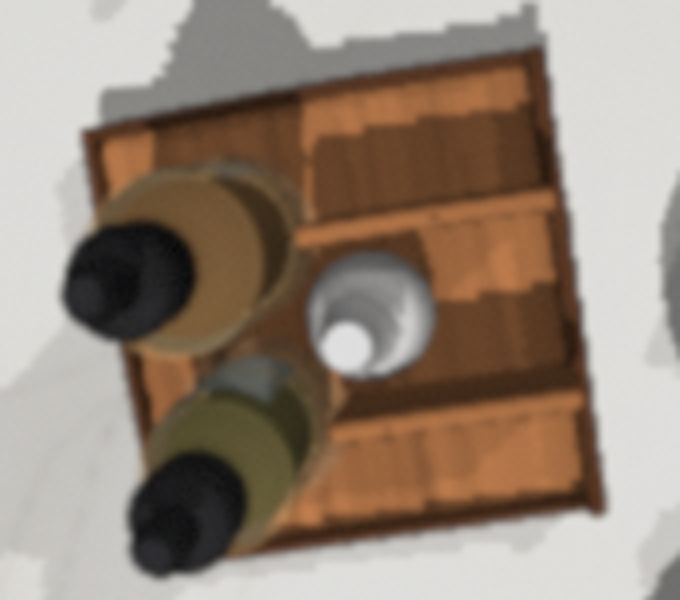

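Side crop: coaster, caddy, mat and jigger are clear; orange bottle tip at (376,64), herb tip (440,102), stopper top (426,88) in the crop. Wrist crop: orange tip (90,290), herb tip (152,550), stopper top (347,347). Cast rays.

Run:
```python
from workcell import env
from h import *
S=env.camera_info('side');W=env.camera_info('wrist');C=env.camera_info('scene')
s=lambda x,y:(x/2.75+180-.3,y/2.75+140-.3)
w=lambda x,y:(x/4+200-.4,y/4+75-.4)
np.set_printoptions(precision=4,suppress=True)
for n,z,ws,ss in [('orange',.158,(90,288),(376,64)),('herb',.148,(150,550),(440,102)),('stop',.089,(347,347),(426,88))]:
    u,v=w(*ws);p,q=s(*ss)
    print(n,plane(W,u,v,z,1),plane(S,p,q,z),*two(ray(W,u,v,True),ray(S,p,q)))
print('stopper ball wrist', plane(W,*w(372,315),.016+.0185,1))
for n,z,L in [('coaster',.008,[(112,43),(182,94),(116,158),(45,106)]),('mat',.004,[(589,268),(757,374),(690,495),(515,379)])]:
    P=np.array([plane(S,*s(*l),z) for l in L]);print(n,P,P.mean(0))
    for i in range(4):
        e=P[(i+1)%4]-P[i];print(np.linalg.norm(e),np.degrees(np.arctan2(e[1],e[0])))
P=[plane(S,*s(*l),.0) for l in [(317,178),(455,236)]];print('caddy front bottom',P, np.degrees(np.arctan2(*(P[0]-P[1])[1::-1])))
P=[plane(W,*w(*l),.016+.007,1) for l in [(82,132),(540,45)]];print('caddy left top wrist',P,np.degrees(np.arctan2(*(P[1]-P[0])[1::-1])))
P=[plane(W,*w(*l),.031,1) for l in [(540,45),(603,515)]];print('caddy back top wrist',P,np.degrees(np.arctan2(*(P[0]-P[1])[1::-1])))
print('jig',two(ray(S,*s(718,218)),ray(S,*s(718,218)))if 0 else plane(S,*s(718,220),.088), plane(S,*s(690,262),0))
```

```text
orange [0.4979 0.0461 0.158 ] [0.4982 0.0426 0.158 ] [0.4982 0.0446 0.1566] 0.0031740552850253187
herb [ 0.5034 -0.0093  0.148 ] [ 0.502  -0.0144  0.148 ] [ 0.5031 -0.012   0.144 ] 0.0031429539822510366
stop [0.5389 0.0229 0.089 ] [0.5385 0.0207 0.089 ] [0.5391 0.0219 0.087 ] 0.0015458916706265501
stopper ball wrist [0.5397 0.0234 0.0345]
coaster [[0.4571 0.3269 0.008 ]
 [0.4498 0.2336 0.008 ]
 [0.3638 0.2398 0.008 ]
 [0.3686 0.3316 0.008 ]] [0.4098 0.283  0.008 ]
0.09358918992297484 -94.4597788511284
0.08627245273880296 175.86779353299082
0.09193582591810445 86.96711793074523
0.088587087325656 -3.0528352858745262
mat [[ 0.5094 -0.167   0.004 ]
 [ 0.5038 -0.3249  0.004 ]
 [ 0.3876 -0.3218  0.004 ]
 [ 0.3908 -0.1638  0.004 ]] [ 0.4479 -0.2444  0.004 ]
0.15794761229035123 -92.01797712055975
0.11626459371623128 178.46984932281546
0.1580075896457915 88.83176889960943
0.1186074660334587 -1.5603667174395286
caddy front bottom [array([0.4515, 0.0792, 0.    ]), array([ 0.4725, -0.0549,  0.    ])] 98.88329621049111
caddy left top wrist [array([0.4517, 0.0794, 0.023 ]), array([0.5877, 0.1009, 0.023 ])] 8.961372153917102
caddy back top wrist [array([0.5874, 0.1002, 0.031 ]), array([ 0.607 , -0.0371,  0.031 ])] 98.12734395943072
jig [ 0.5638 -0.237   0.088 ] [ 0.5645 -0.2364  0.    ]
```

Call:
arm_command --series '[[0, [0.25, -0.54, 0], [0, 0, -0.073]], [0, [0.25, -0.54, 0], [0, 0, -0.073]], [0, [0.25, -0.54, 0], [0, 0, -0.073]], [0, [0.25, -0.54, 0], [0, 0, -0.073]], [0, [0.25, -0.54, 0], [0, 0, -0.073]], [0, [0.25, -0.54, 0], [0, 0, -0.073]]]'

```text
time: 0.75
eef_pos: [0.5111, 0.0295, 0.2558]
orientation: [3.141, 0.0, 1.723]
force: [-0.4, -0.2, 0.0]
width: 0.997
```

Run:
```python
from workcell import env
import cv2,json
import numpy as np
s=env.sense();print(s['time'],s['eef_pos'],s['orientation'],s['qpos'])
c=env.camera_info('wrist');im=env.get_image('wrist')
json.dump({k:np.array(v).tolist() for k,v in c.items()},open('c2.json','w'))
cv2.imwrite("pics/c_wrist.png",im[:,:,::-1]);print(c)
im=env.get_image('scene');cv2.imwrite("pics/c_scene.png",im[:,:,::-1])
cv2.imwrite("pics/c_scene_z.png",cv2.resize(im[120:320,180:440,::-1],None,fx=3,fy=3,interpolation=cv2.INTER_CUBIC))
im=env.get_image('side');cv2.imwrite("pics/c_side.png",im[:,:,::-1])
```

```text
0.75 [0.51107736 0.0294596  0.25584781] [3.14112642e+00 2.37899461e-04 1.72292261e+00] [-1.74569089e-01  3.82437328e-02  1.76341452e+00 -7.77669740e-05
  1.33941649e+00 -3.26677610e-01]
{'fx': 309.70691628693146, 'fy': 309.70691628693146, 'cx': 322.50496451308237, 'cy': 198.0926546159702, 'origin': array([0.49985443, 0.09838173, 0.38503808]), 'orientation': array([ 2.86447483e+00, -4.11585921e-04,  1.51342223e-01])}
```

View pics/c_wrist.png

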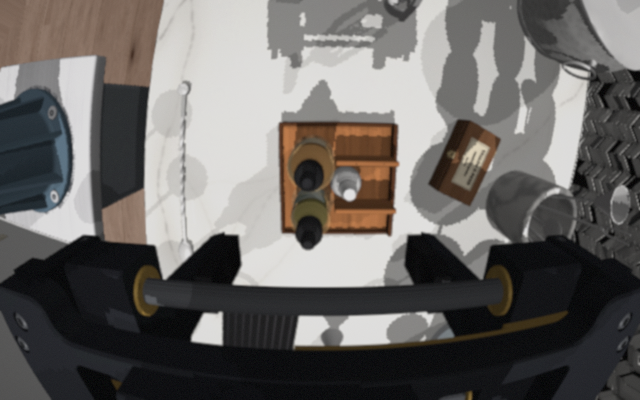

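View pics/c_scene_z.png

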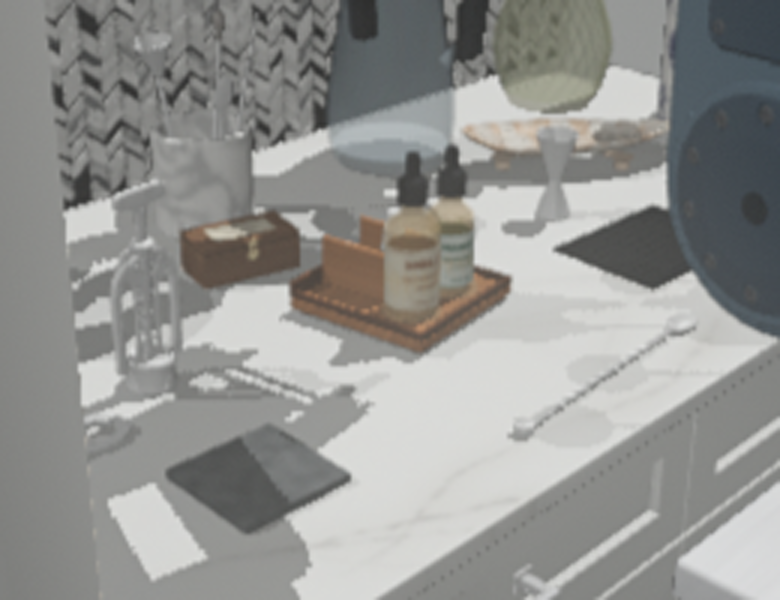

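View pics/c_side.png

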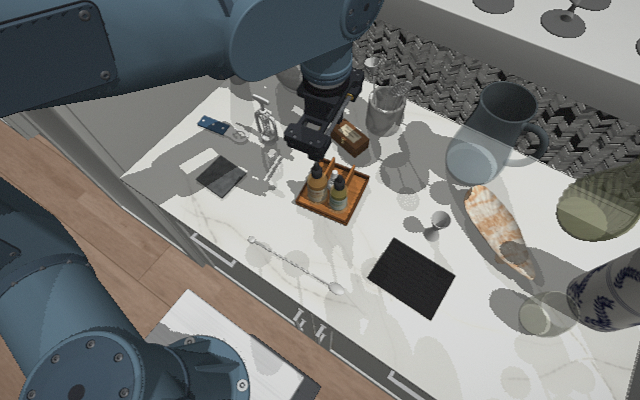

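The wrist view now has the caddy nearly square-on (281–397, 122–236), with the orange cap near (308,174), the herb cap near (309,232) and the stopper top near (348,190). The scene crop shows the corkscrew base at crop (150,380). I'll zoom in for exact pixels.

Run:
```python
import cv2
a=cv2.imread('pics/c_wrist.png')
cv2.imwrite('pics/c_z.png',cv2.resize(a[110:250,270:410],None,fx=4.28,fy=4.28,interpolation=cv2.INTER_CUBIC))
a=cv2.imread('pics/c_side.png')
cv2.imwrite('pics/c_z2.png',cv2.resize(a[80:220,190:380],None,fx=4,fy=4,interpolation=cv2.INTER_CUBIC))
```

```text
(no output)
```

View pics/c_z.png

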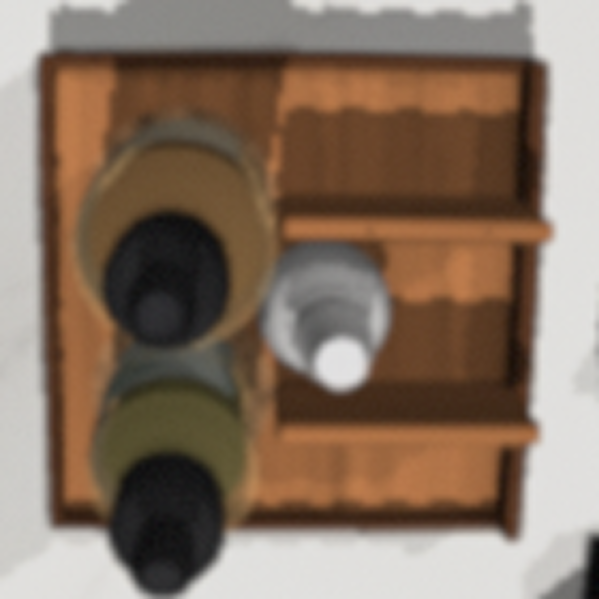

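View pics/c_z2.png

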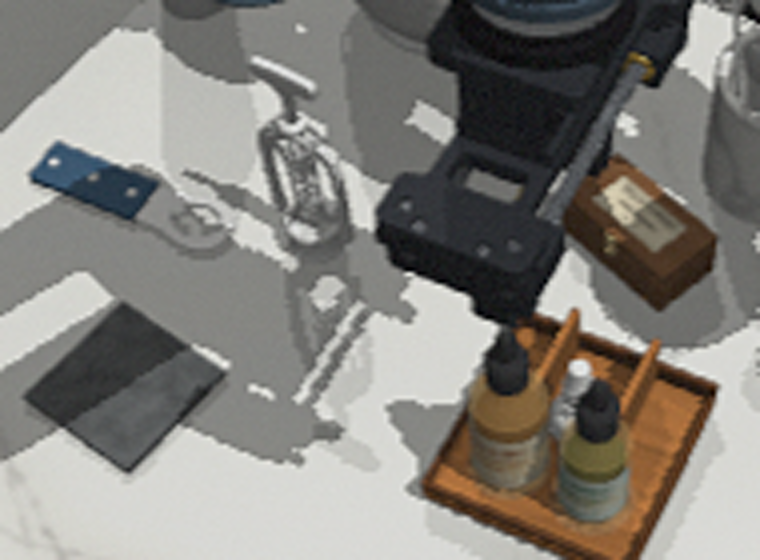

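Run:
```python
from workcell import env
from h import *
import json
np.set_printoptions(precision=4,suppress=True)
S=env.camera_info('side');C=env.camera_info('scene');W={k:np.array(v) for k,v in json.load(open('c2.json')).items()}
k=4.28
w=lambda x,y:(x/k+270-.4,y/k+110-.4)
s=lambda x,y:(x/4+190-.4,y/4+80-.4)
sc=lambda x,y:(x/3+180-.3,y/3+120-.3)
for n,z,ws,ss,cs in [('orange',.158,(157,318),(508,335),(413,156)),('herb',.148,(162,574),(601,388),(452,150)),('stop',.089,(342,362),(579,370),None)]:
    R=[ray(W,*w(*ws),True),ray(S,*s(*ss))]
    print(n,plane(W,*w(*ws),z,1),plane(S,*s(*ss),z),plane(C,*sc(*cs),z) if cs else '',*two(*R))
print('ball',plane(W,*w(327,317),.016+.0185,1))
c=[plane(W,*w(*q),.023,1) for q in [(42,57),(52,523)]];print('front',c,np.degrees(np.arctan2(*(c[0]-c[1])[1::-1])))
c=[plane(W,*w(*q),.023,1) for q in [(42,57),(525,62)]];print('left',c,np.degrees(np.arctan2(*(c[1]-c[0])[1::-1])))
c=[plane(W,*w(*q),.060,1) for q in [(282,229),(550,232)]];print('cheekL',c,np.degrees(np.arctan2(*(c[1]-c[0])[1::-1])))
c=[plane(W,*w(*q),.060,1) for q in [(282,436),(538,433)]];print('cheekR',c,np.degrees(np.arctan2(*(c[1]-c[0])[1::-1])))
# coaster
L=[(125,302),(228,375),(128,474),(22,398)];P=np.array([plane(S,*s(*l),.008) for l in L]);print(P,P.mean(0))
L=[(267,424),(351,477),(250,525),(166,472)];P=np.array([plane(C,*sc(*l),.008) for l in L]);print(P,P.mean(0))
print('cork base',plane(S,*s(318,240),0),plane(C,*sc(150,385),0),'top',plane(S,*s(284,75),.166),plane(C,*sc(140,193),.166))
```

```text
orange [0.4959 0.0437 0.158 ] [0.4976 0.0418 0.158 ] [0.4876 0.0531 0.158 ] [0.4968 0.0427 0.1575] 0.002502587865083635
herb [ 0.5036 -0.0094  0.148 ] [ 0.5026 -0.0144  0.148 ] [0.4931 0.0005 0.148 ] [ 0.5045 -0.0124  0.1428] 0.0018509518748727788
stop [0.5386 0.0232 0.089 ] [0.5373 0.0206 0.089 ]  [0.5393 0.022  0.0849] 0.0004151796055673185
ball [0.5394 0.0212 0.0345]
front [array([0.4521, 0.0791, 0.023 ]), array([ 0.4712, -0.0551,  0.023 ])] 98.07437611373057
left [array([0.4521, 0.0791, 0.023 ]), array([0.5831, 0.0986, 0.023 ])] 8.473484027111192
cheekL [array([0.5217, 0.0473, 0.06  ]), array([0.5891, 0.0575, 0.06  ])] 8.644179613643642
cheekR [array([ 0.5304, -0.006 ,  0.06  ]), array([0.5972, 0.0047, 0.06  ])] 9.127539497067376
[[0.4583 0.3264 0.008 ]
 [0.4521 0.2331 0.008 ]
 [0.3614 0.2386 0.008 ]
 [0.3654 0.3319 0.008 ]] [0.4093 0.2825 0.008 ]
[[0.4506 0.2438 0.008 ]
 [0.3564 0.2488 0.008 ]
 [0.3631 0.3337 0.008 ]
 [0.4521 0.334  0.008 ]] [0.4055 0.2901 0.008 ]
cork base [0.5739 0.2556 0.    ] [0.5693 0.2613 0.    ] top [0.5708 0.2508 0.166 ] [0.5582 0.2654 0.166 ]
```

```bash
cat >> h.py <<'E'
def to(env,x,y,z,yaw=None):
    s=env.sense();R=Rn.from_euler('xyz',s['orientation']).as_matrix()
    d=R.T@(np.array([x,y,z])-s['eef_pos'])/.12
    t=0 if yaw is None else -np.degrees(yaw-s['orientation'][2])/120
    print('t',s['time'],'pos',s['eef_pos'].round(4),'ori',s['orientation'].round(4),'shift',d.round(4),'turn z',round(t,4),'width',round(s['width'],3),'F',s['force'].round(2))
E
python3 -c "
from workcell import env
from h import *
to(env,.4962,.0436,.185);to(env,.4962,.0436,.115)"
```

```text
t 0.9 pos [0.5106 0.0297 0.2556] ori [-3.1415 -0.      1.7231] shift [ 0.133  -0.1012  0.5886] turn z 0 width 0.997 F [-0.18  0.49  0.26]
t 0.9 pos [0.5106 0.0297 0.2556] ori [-3.1415 -0.      1.7231] shift [ 0.133  -0.1011  1.1719] turn z 0 width 0.997 F [-0.18  0.49  0.26]
```

Call:
arm_command --series '[[0, [0.133, -0.101, 0.2], [0, 0, 0]], [0, [0.133, -0.101, 0.4], [0, 0, 0]], [0, [0.133, -0.101, 0.589], [0, 0, 0]], [0, [0.133, -0.101, 0.589], [0, 0, 0]], [0, [0.133, -0.101, 0.589], [0, 0, 0]]]'

```text
time: 1.4
eef_pos: [0.496, 0.0438, 0.1852]
orientation: [-3.141, -0.0, 1.723]
force: [-0.0, 0.1, 0.9]
width: 1.0
```

Run:
```python
from workcell import env
from h import *
to(env,.4962,.0436,.115)
W=env.camera_info('wrist')
im=env.get_image('wrist');cv2.imwrite('pics/d_w.png',im[:,:,::-1])
s=env.sense();R=Rn.from_euler('xyz',s['orientation']).as_matrix()
for y in (-.044,.044): print(proj(W,s['eef_pos']+R@[0,y,.017],1))
print(proj(W,[.4962,.0436,.158],1),proj(W,[.4962,.0436,.120],1))
```

```text
t 1.4 pos [0.496  0.0438 0.1852] ori [-3.1410e+00 -2.0000e-04  1.7234e+00] shift [-0.0023  0.002   0.5854] turn z 0 width 1.0 F [-0.02  0.05  0.9 ]
(np.float64(241.99913312160632), np.float64(250.01825926280824))
(np.float64(407.6611951164478), np.float64(249.8837901195621))
(np.float64(324.08575546991045), np.float64(242.68883558966974)) (np.float64(323.85151179763324), np.float64(219.41400860733455))
```

View pics/d_w.png

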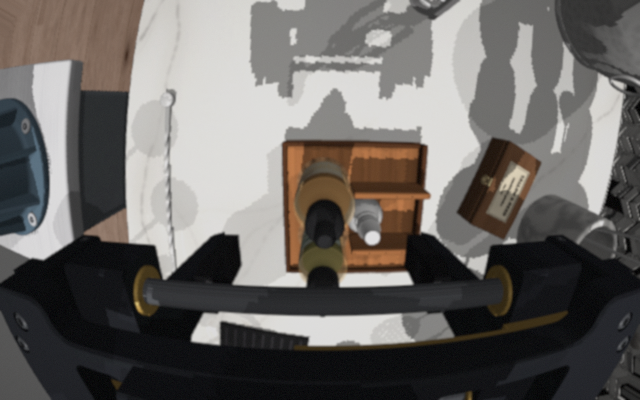

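The wrist view shows the orange cap at about (324,240), centred between the fingertips (241 and 408). Descending and gripping.

Call:
arm_command --series '[[0, [0, 0, 0.2], [0, 0, 0]], [0, [0, 0, 0.4], [0, 0, 0]], [0, [0, 0, 0.585], [0, 0, 0]], [0, [0, 0, 0.585], [0, 0, 0]], [0.5, [0, 0, 0.585], [0, 0, 0]], [0.6, [0, 0, 0.585], [0, 0, 0]], [0.7, [0, 0, 0.585], [0, 0, 0]], [0.8, [0, 0, 0.585], [0, 0, 0]], [0.9, [0, 0, 0.585], [0, 0, 0]], [0.9, [0, 0, 0.585], [0, 0, 0]], [0.9, [0, 0, 0.585], [0, 0, 0]], [0.9, [0, 0, 0.585], [0, 0, 0]]]' --grip_force 20

```text
time: 2.65
eef_pos: [0.4958, 0.044, 0.1148]
orientation: [-3.142, -0.0, 1.724]
force: [0.9, -0.8, 0.3]
width: 0.299
```

Run:
```python
from workcell import env
from h import *
to(env,.4479,-.2044,.26)
for n in ('side','scene'):
    im=env.get_image(n)
    im=im[100:220,260:400] if n=='side' else im[120:260,240:400]
    cv2.imwrite(f'pics/e_{n}.png',cv2.resize(im[:,:,::-1],None,fx=4,fy=4))
```

```text
t 2.65 pos [0.4958 0.044  0.1148] ori [-3.1415 -0.      1.7238] shift [-1.9847 -0.7098 -1.2098] turn z 0 width 0.299 F [ 0.87 -0.76  0.33]
```

View pics/e_side.png

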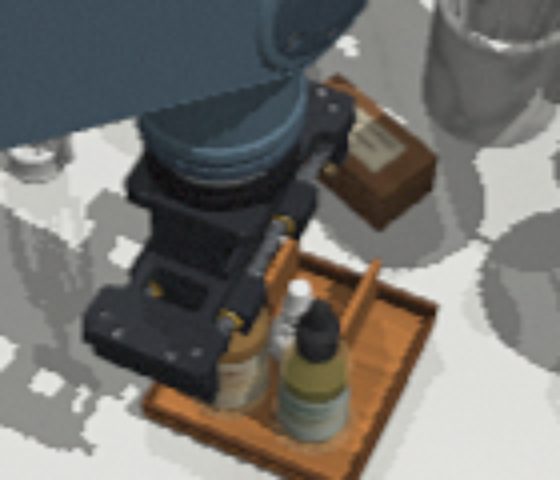

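View pics/e_scene.png

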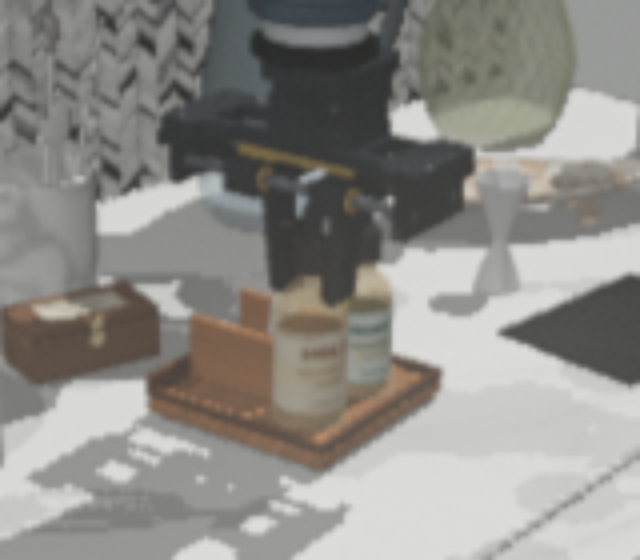

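Side and scene views show the fingers on the orange neck, bottle upright, width 26 mm (the neck). Lifting.

Call:
arm_command --series '[[0.9, [0, 0, -0.1], [0, 0, 0]], [0.9, [0, 0, -0.3], [0, 0, 0]], [0.9, [0, 0, -0.6], [0, 0, 0]], [0.9, [0, 0, -0.9], [0, 0, 0]], [0.9, [0, 0, -1], [0, 0, 0]], [0.9, [0, 0, -1], [0, 0, 0]]]'

```text
time: 3.35
eef_pos: [0.4969, 0.0438, 0.2369]
orientation: [3.137, 0.001, 1.724]
force: [0.8, -0.6, -0.9]
width: 0.278
```

Call:
arm_command --series '[[0.9, [0, 0, -0.2], [0, 0, 0]], [0.9, [0, 0, -0.4], [0, 0, 0]], [0.9, [0, 0, -0.4], [0, 0, 0]], [0.9, [0, 0, -0.4], [0, 0, 0]]]'

```text
time: 3.75
eef_pos: [0.4952, 0.044, 0.2808]
orientation: [-3.139, -0.001, 1.724]
force: [-0.7, 0.6, -1.9]
width: 0.279
```

Run:
```python
from workcell import env
from h import *
to(env,.447,-.2044,.283)
im=env.get_image('side');cv2.imwrite('pics/f.png',im[:,:,::-1])
```

```text
t 3.75 pos [0.4952 0.044  0.2808] ori [-3.1395e+00 -6.0000e-04  1.7236e+00] shift [-1.9848 -0.7119 -0.0177] turn z 0 width 0.279 F [-0.74  0.63 -1.94]
```

View pics/f.png

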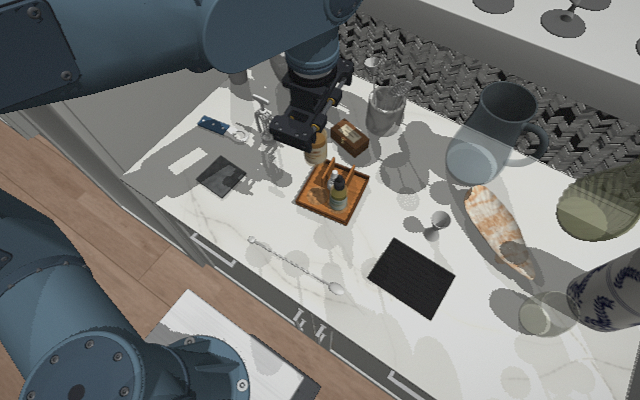

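The bottle hangs upright at about (317,148), clear of the caddy. Carrying it to the mat.

Call:
arm_command --series '[[0.9, [-0.1, -0.04, 0], [0, 0, 0]], [0.9, [-0.3, -0.11, 0], [0, 0, 0]], [0.9, [-0.5, -0.18, 0], [0, 0, 0]], [0.9, [-0.75, -0.27, 0], [0, 0, 0]], [0.9, [-0.992, -0.356, 0], [0, 0, 0]]]'

```text
time: 4.3
eef_pos: [0.4705, -0.0817, 0.2813]
orientation: [-3.14, -0.001, 1.724]
force: [0.4, -0.0, -1.5]
width: 0.279
```

Call:
arm_command --series '[[0.9, [-0.25, -0.09, 0], [0, 0, 0]], [0.9, [-0.5, -0.18, 0], [0, 0, 0]], [0.9, [-0.7, -0.25, 0], [0, 0, 0]], [0.9, [-0.88, -0.315, 0], [0, 0, 0]], [0.9, [-0.992, -0.356, 0], [0, 0, 0]], [0.9, [-0.992, -0.356, 0], [0, 0, 0]], [0.9, [-0.992, -0.356, 0], [0, 0, 0]]]'

```text
time: 5.0
eef_pos: [0.4473, -0.204, 0.2822]
orientation: [-3.141, -0.001, 1.723]
force: [0.6, -0.4, -2.6]
width: 0.277
```

Run:
```python
from workcell import env
from h import *
to(env,.447,-.2044,.103)
im=env.get_image('wrist');cv2.imwrite('pics/g.png',im[:,:,::-1])
im=env.get_image('side');cv2.imwrite('pics/g2.png',im[:,:,::-1])
print(env.sense()['qpos'])
```

```text
t 5.0 pos [ 0.4473 -0.204   0.2822] ori [-3.1409e+00 -1.3000e-03  1.7230e+00] shift [-0.0045 -0.0019  1.4932] turn z 0 width 0.277 F [ 0.59 -0.42 -2.58]
[-6.68742455e-01 -3.18970158e-02  1.77889607e+00  3.57949380e-04
  1.39526933e+00 -8.22538841e-01]
```

View pics/g.png

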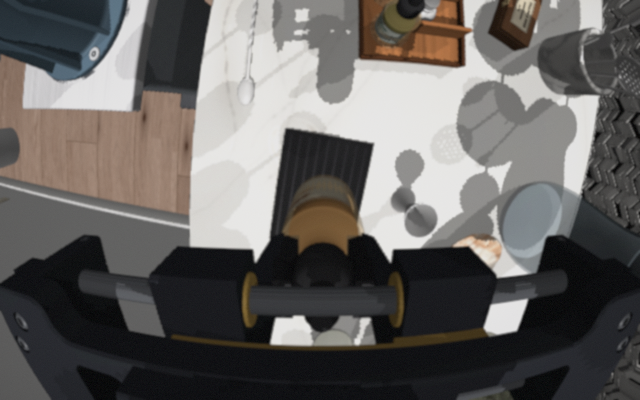

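View pics/g2.png

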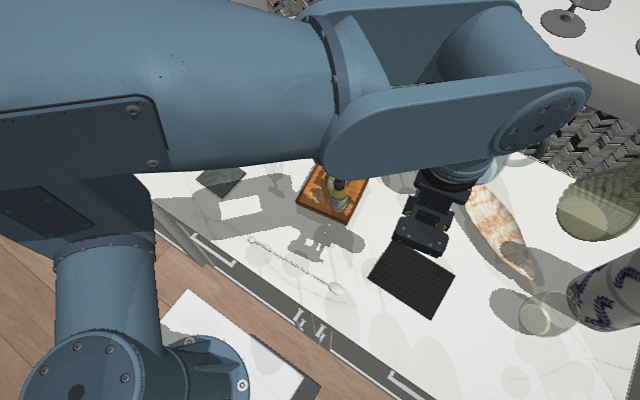

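The wrist view shows the bottle over the mat, whose near corners are at (287,129) and (373,143). I'll cross-check the mat position with those.

Run:
```python
from workcell import env
from h import *
W=env.camera_info('wrist')
print(plane(W,287,129,.004,1),plane(W,373,143,.004,1),'side said (.3908,-.1638) (.5094,-.167)')
```

```text
[ 0.39348223 -0.16282506  0.004     ] [ 0.50860264 -0.16357929  0.004     ] side said (.3908,-.1638) (.5094,-.167)
```

Call:
arm_command --series '[[0.9, [0, 0, 0.15], [0, 0, 0]], [0.9, [0, 0, 0.35], [0, 0, 0]], [0.9, [0, 0, 0.6], [0, 0, 0]], [0.9, [0, 0, 0.85], [0, 0, 0]], [0.9, [0, 0, 1], [0, 0, 0]], [0.9, [0, 0, 1], [0, 0, 0]]]'

```text
time: 5.7
eef_pos: [0.4462, -0.2021, 0.1602]
orientation: [-3.138, -0.004, 1.725]
force: [0.1, 0.1, -2.0]
width: 0.275
```

Run:
```python
from workcell import env
from h import *
to(env,.447,-.2044,.103)
```

```text
t 5.7 pos [ 0.4462 -0.2021  0.1602] ori [-3.1378 -0.0043  1.7252] shift [-0.0221  0.0052  0.4762] turn z 0 width 0.275 F [ 0.06  0.13 -2.  ]
```

Call:
arm_command --series '[[0.9, [0, 0, 0.12], [0, 0, 0]], [0.9, [0, 0, 0.25], [0, 0, 0]], [0.9, [0, 0, 0.36], [0, 0, 0]], [0.9, [0, 0, 0.44], [0, 0, 0]], [0.9, [0, 0, 0.48], [0, 0, 0]], [0.9, [0, 0, 0.497], [0, 0, 0]], [0.9, [0, 0, 0.497], [0, 0, 0]], [0.9, [0, 0, 0.497], [0, 0, 0]], [0.9, [0, 0, 0.497], [0, 0, 0]]]'

```text
time: 6.6
eef_pos: [0.4479, -0.2046, 0.1037]
orientation: [3.141, 0.001, 1.724]
force: [0.1, 0.5, -1.4]
width: 0.275
```

Run:
```python
from workcell import env
from h import *
to(env,.447,-.2044,.103)
```

```text
t 6.6 pos [ 0.4479 -0.2046  0.1037] ori [3.1409e+00 7.0000e-04 1.7237e+00] shift [ 0.0032 -0.0074  0.006 ] turn z 0 width 0.275 F [ 0.05  0.54 -1.37]
```

Call:
arm_command --series '[[0.9, [0, 0, 0.008], [0, 0, 0]], [0.9, [0, 0, 0.008], [0, 0, 0]], [0.65, [0, 0, 0.008], [0, 0, 0]], [0.5, [0, 0, 0.008], [0, 0, 0]], [0.3, [0, 0, 0.008], [0, 0, 0]], [0.1, [0, 0, 0.008], [0, 0, 0]], [0, [0, 0, 0.008], [0, 0, 0]], [0, [0, 0, 0.008], [0, 0, 0]]]'

```text
time: 7.4
eef_pos: [0.4476, -0.2044, 0.1022]
orientation: [-3.142, -0.0, 1.724]
force: [-0.1, 0.4, 0.8]
width: 0.78
```

Call:
arm_command --series '[[0, [0, 0, -0.1], [0, 0, 0]], [0, [0, 0, -0.3], [0, 0, 0]], [0, [0, 0, -0.6], [0, 0, 0]], [0, [0, 0, -0.9], [0, 0, 0]], [0, [0, 0, -1], [0, 0, 0]], [0, [0, 0, -1], [0, 0, 0]], [0, [0, 0, -1], [0, 0, 0]]]'

```text
time: 8.1
eef_pos: [0.4471, -0.204, 0.2213]
orientation: [-3.141, -0.001, 1.724]
force: [0.1, 0.0, -0.6]
width: 0.998
```

Run:
```python
from workcell import env
from h import *
to(env,.504,-.0108,.22)
im=env.get_image('wrist');cv2.imwrite('pics/i.png',im[:,:,::-1])
im=env.get_image('side');cv2.imwrite('pics/i2.png',im[:,:,::-1])
```

```text
t 8.1 pos [ 0.4471 -0.204   0.2213] ori [-3.1409e+00 -8.0000e-04  1.7237e+00] shift [1.5191 0.7135 0.0118] turn z 0 width 0.998 F [ 0.05  0.   -0.58]
```

View pics/i.png

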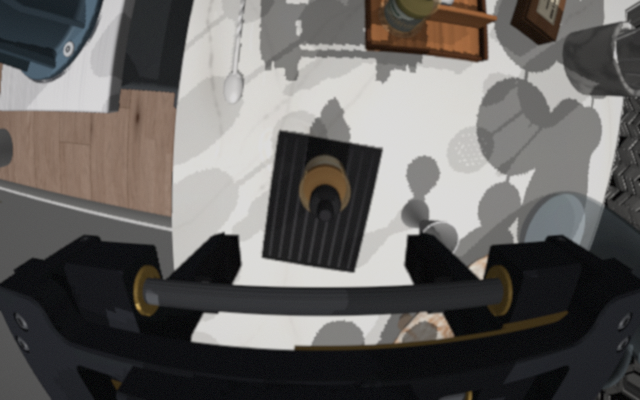

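View pics/i2.png

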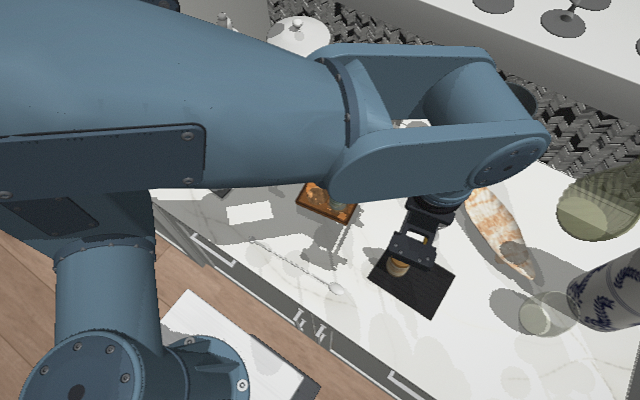

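The orange bottle stands upright on the upper half of the mat (wrist image ~(324,185)). Now for the herb bottle.

Call:
arm_command --series '[[0, [0.2, 0.09, 0], [0, 0, 0]], [0, [0.5, 0.23, 0], [0, 0, 0]], [0, [0.76, 0.357, 0], [0, 0, 0]]]'

```text
time: 8.5
eef_pos: [0.4753, -0.1063, 0.2204]
orientation: [-3.139, -0.002, 1.722]
force: [0.9, 0.3, -0.2]
width: 1.003
```

Call:
arm_command --series '[[0, [0.3, 0.14, 0.05], [0, 0, 0]], [0, [0.55, 0.26, 0.15], [0, 0, 0]], [0, [0.759, 0.357, 0.26], [0, 0, 0]], [0, [0.759, 0.357, 0.26], [0, 0, 0]], [0, [0.759, 0.357, 0.26], [0, 0, 0]], [0, [0.759, 0.357, 0.26], [0, 0, 0]]]'

```text
time: 9.1
eef_pos: [0.5043, -0.0119, 0.1907]
orientation: [-3.141, -0.0, 1.723]
force: [0.1, 0.2, 0.0]
width: 1.002
```

Run:
```python
from workcell import env
from h import *
to(env,.504,-.0108,.106)
W=env.camera_info('wrist')
im=env.get_image('wrist');cv2.imwrite('pics/j.png',cv2.resize(im[100:300,200:450,::-1],None,fx=3,fy=3))
for z in (.148,.126,.09): print([(p-o)*3 for p,o in zip(proj(W,[.504,-.0108,z],1),(200,100))])
```

```text
t 9.1 pos [ 0.5043 -0.0119  0.1907] ori [-3.1407 -0.      1.7231] shift [ 9.500e-03 -3.000e-04  7.058e-01] turn z 0 width 1.002 F [0.1  0.18 0.04]
[np.float64(370.33871066637766), np.float64(389.86699220058176)]
[np.float64(370.1455073427485), np.float64(353.0176954216978)]
[np.float64(369.8980942410202), np.float64(306.49221172918476)]
```

View pics/j.png

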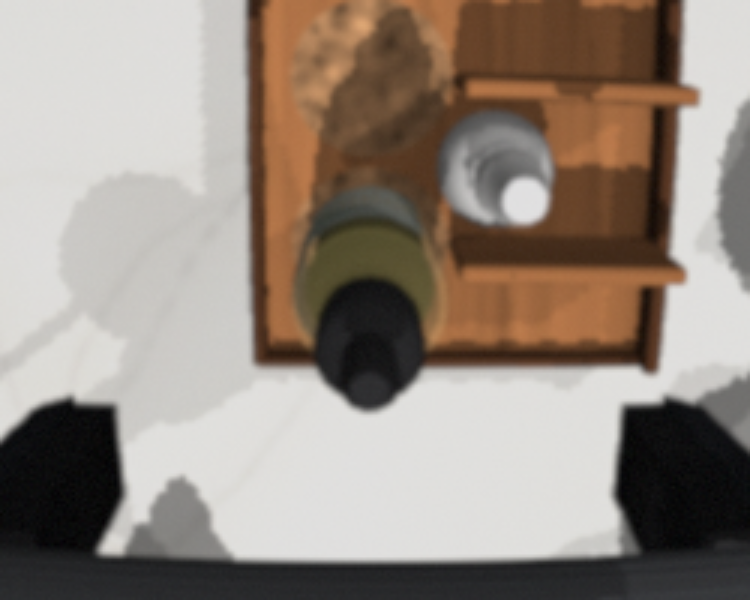

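The herb tip at crop (369,387) matches the prediction (370,390) and is midway between the fingertips. Descending and gripping.

Call:
arm_command --series '[[0, [0.01, 0, 0.2], [0, 0, 0]], [0, [0.01, 0, 0.45], [0, 0, 0]], [0, [0.01, 0, 0.65], [0, 0, 0]], [0, [0.01, 0, 0.706], [0, 0, 0]], [0.4, [0.01, 0, 0.706], [0, 0, 0]], [0.6, [0.01, 0, 0.706], [0, 0, 0]], [0.7, [0.01, 0, 0.706], [0, 0, 0]], [0.8, [0.01, 0, 0.706], [0, 0, 0]], [0.9, [0.01, 0, 0.706], [0, 0, 0]], [0.9, [0.01, 0, 0.706], [0, 0, 0]], [0.9, [0.01, 0, 0.706], [0, 0, 0]], [0.9, [0.01, 0, 0.706], [0, 0, 0]]]' --grip_force 20

```text
time: 10.35
eef_pos: [0.5044, -0.0099, 0.1063]
orientation: [3.142, -0.0, 1.724]
force: [-0.8, -0.4, -0.2]
width: 0.296
```

Run:
```python
from workcell import env
from h import *
to(env,.447,-.284,.28)
```

```text
t 10.35 pos [ 0.5044 -0.0099  0.1063] ori [ 3.1416 -0.      1.7237] shift [-2.1845 -0.8204 -1.4472] turn z 0 width 0.296 F [-0.79 -0.42 -0.17]
```

Call:
arm_command --series '[[0.9, [0, 0, -0.1], [0, 0, 0]], [0.9, [0, 0, -0.3], [0, 0, 0]], [0.9, [0, 0, -0.6], [0, 0, 0]], [0.9, [0, 0, -0.9], [0, 0, 0]], [0.9, [0, 0, -1], [0, 0, 0]]]'

```text
time: 10.85
eef_pos: [0.5062, -0.0103, 0.2307]
orientation: [3.136, 0.003, 1.724]
force: [0.4, -0.1, -2.4]
width: 0.275
```

Call:
arm_command --series '[[0.9, [0, 0, -0.25], [0, 0, 0]], [0.9, [-0.15, -0.06, -0.45], [0, 0, 0]], [0.9, [-0.4, -0.15, -0.45], [0, 0, 0]], [0.9, [-0.7, -0.26, -0.45], [0, 0, 0]], [0.9, [-1, -0.37, -0.45], [0, 0, 0]]]'

```text
time: 11.35
eef_pos: [0.478, -0.1361, 0.2797]
orientation: [-3.141, -0.001, 1.725]
force: [-0.0, -0.4, -2.3]
width: 0.273
```

Call:
arm_command --series '[[0.9, [-0.25, -0.09, 0], [0, 0, 0]], [0.9, [-0.5, -0.19, 0], [0, 0, 0]], [0.9, [-0.75, -0.28, 0], [0, 0, 0]], [0.9, [-0.92, -0.35, 0], [0, 0, 0]], [0.9, [-0.92, -0.35, 0], [0, 0, 0]], [0.9, [-0.92, -0.35, 0], [0, 0, 0]]]'

```text
time: 11.95
eef_pos: [0.4536, -0.2505, 0.2794]
orientation: [-3.141, -0.002, 1.722]
force: [-0.1, 0.5, -0.3]
width: 0.275
```

Run:
```python
from workcell import env
from h import *
to(env,.447,-.284,.0945)
im=env.get_image('wrist');cv2.imwrite('pics/k.png',im[:,:,::-1])
```

```text
t 11.95 pos [ 0.4536 -0.2505  0.2794] ori [-3.1407e+00 -1.8000e-03  1.7224e+00] shift [-0.2701 -0.0951  1.5401] turn z 0 width 0.275 F [-0.05  0.48 -0.33]
```

View pics/k.png

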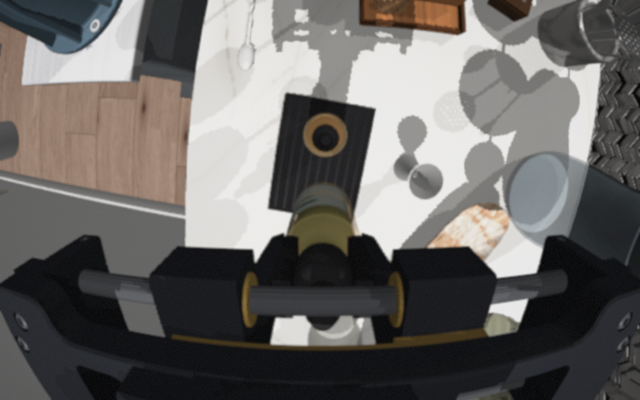

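Herb bottle held upright, orange standing at (325,134), jigger clear at (418,172). Lowering.

Call:
arm_command --series '[[0.9, [-0.15, -0.05, 0], [0, 0, 0]], [0.9, [-0.27, -0.095, 0], [0, 0, 0]], [0.9, [-0.27, -0.095, 0.15], [0, 0, 0]], [0.9, [-0.27, -0.095, 0.35], [0, 0, 0]], [0.9, [-0.27, -0.095, 0.6], [0, 0, 0]], [0.9, [-0.27, -0.095, 0.85], [0, 0, 0]], [0.9, [-0.27, -0.095, 1], [0, 0, 0]], [0.9, [-0.27, -0.095, 1], [0, 0, 0]], [0.9, [-0.27, -0.095, 1], [0, 0, 0]]]'

```text
time: 12.9
eef_pos: [0.448, -0.2844, 0.1606]
orientation: [-3.142, -0.0, 1.724]
force: [0.3, -0.4, -1.1]
width: 0.277
```

Call:
arm_command --series '[[0.9, [0, 0, 0.1], [0, 0, 0]], [0.9, [0, 0, 0.2], [0, 0, 0]], [0.9, [0, 0, 0.3], [0, 0, 0]], [0.9, [0, 0, 0.4], [0, 0, 0]], [0.9, [0, 0, 0.47], [0, 0, 0]], [0.9, [0, 0, 0.5], [0, 0, 0]], [0.9, [0, 0, 0.52], [0, 0, 0]], [0.9, [0, 0, 0.52], [0, 0, 0]], [0.9, [0, 0, 0.52], [0, 0, 0]]]'

```text
time: 13.8
eef_pos: [0.448, -0.2849, 0.0983]
orientation: [3.141, 0.001, 1.724]
force: [0.4, 0.4, -1.4]
width: 0.277
```

Run:
```python
from workcell import env
from h import *
to(env,.447,-.284,.094)
im=env.get_image('wrist');cv2.imwrite('pics/l.png',im[:,:,::-1])
```

```text
t 13.8 pos [ 0.448  -0.2849  0.0983] ori [3.1412e+00 6.0000e-04 1.7237e+00] shift [ 0.0083 -0.0068  0.0358] turn z 0 width 0.277 F [ 0.39  0.38 -1.44]
```

View pics/l.png

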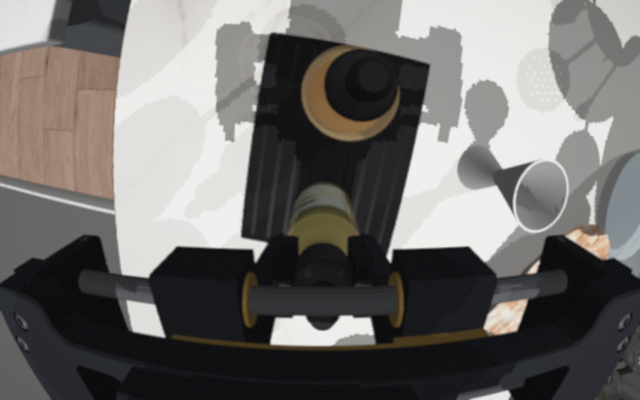

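Call:
arm_command --series '[[0.9, [0, 0, 0.018], [0, 0, 0]], [0.9, [0, 0, 0.035], [0, 0, 0]], [0.9, [0, 0, 0.035], [0, 0, 0]], [0.9, [0, 0, 0.038], [0, 0, 0]], [0.65, [0, 0, 0.038], [0, 0, 0]], [0.5, [0, 0, 0.038], [0, 0, 0]], [0.3, [0, 0, 0.038], [0, 0, 0]], [0.1, [0, 0, 0.038], [0, 0, 0]], [0, [0, 0, 0.038], [0, 0, 0]], [0, [0, 0, 0.038], [0, 0, 0]]]'

```text
time: 14.85
eef_pos: [0.4477, -0.2846, 0.0933]
orientation: [-3.142, -0.0, 1.724]
force: [-0.3, 0.2, 0.2]
width: 0.78
```

Call:
arm_command --series '[[0, [0, 0, -0.1], [0, 0, 0]], [0, [0, 0, -0.3], [0, 0, 0]], [0, [0, 0, -0.6], [0, 0, 0]], [0, [0, 0, -0.9], [0, 0, 0]], [0, [0, 0, -1], [0, 0, 0]], [0, [0, 0, -1], [0, 0, 0]], [0, [0, 0, -1], [0, 0, 0]]]'

```text
time: 15.55
eef_pos: [0.4473, -0.2842, 0.2124]
orientation: [-3.141, -0.001, 1.724]
force: [-0.3, 1.4, -0.6]
width: 1.002
```

Run:
```python
from workcell import env
from h import *
to(env,.5393,.0225,.215)
im=env.get_image('wrist');cv2.imwrite('pics/m.png',im[:,:,::-1])
W=env.camera_info('wrist')
print(W)
```

```text
t 15.55 pos [ 0.4473 -0.2842  0.2124] ori [-3.1409e+00 -9.0000e-04  1.7237e+00] shift [ 2.4091  1.1473 -0.02  ] turn z 0 width 1.002 F [-0.27  1.4  -0.56]
{'fx': 309.70691628693146, 'fy': 309.70691628693146, 'cx': 322.50496451308237, 'cy': 198.0926546159702, 'origin': array([ 0.43601029, -0.21526322,  0.34104621]), 'orientation': array([2.86692551e+00, 1.66828073e-03, 1.52041355e-01])}
```

View pics/m.png

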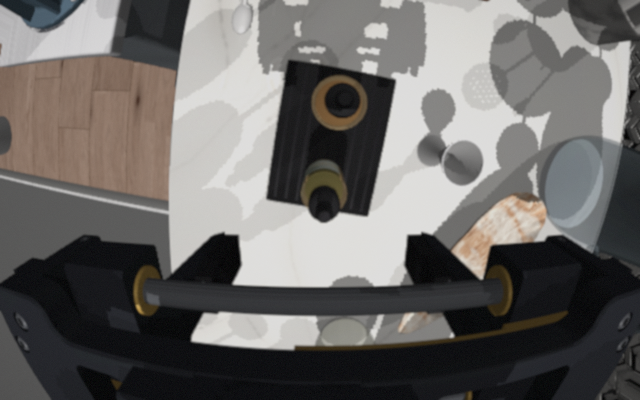

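Both bottles stand on the mat (orange at ~(340,100), herb at ~(323,195)). Next, the stopper.

Call:
arm_command --series '[[0, [0.25, 0.12, -0.05], [0, 0, 0]], [0, [0.55, 0.26, -0.05], [0, 0, 0]], [0, [0.8, 0.38, -0.05], [0, 0, 0]]]'

```text
time: 15.9
eef_pos: [0.4774, -0.1809, 0.2172]
orientation: [-3.139, -0.003, 1.723]
force: [1.6, -0.5, 1.2]
width: 1.002
```

Call:
arm_command --series '[[0, [0.3, 0.14, 0], [0, 0, 0]], [0, [0.6, 0.28, 0], [0, 0, 0]], [0, [0.8, 0.38, 0], [0, 0, 0]]]'

```text
time: 16.2
eef_pos: [0.5078, -0.0782, 0.2171]
orientation: [-3.138, -0.002, 1.725]
force: [-0.3, -0.2, 0.1]
width: 1.001
```

Call:
arm_command --series '[[0, [0.3, 0.14, 0.1], [0, 0, 0]], [0, [0.6, 0.28, 0.3], [0, 0, 0]], [0, [0.809, 0.387, 0.5], [0, 0, 0]], [0, [0.809, 0.387, 0.5], [0, 0, 0]], [0, [0.809, 0.387, 0.5], [0, 0, 0]], [0, [0.809, 0.387, 0.5], [0, 0, 0]]]'

```text
time: 16.8
eef_pos: [0.5396, 0.0212, 0.1593]
orientation: [-3.141, 0.0, 1.723]
force: [-0.4, 0.2, 0.9]
width: 0.999
```

Run:
```python
from workcell import env
from h import *
to(env,.5393,.0225,.067)
W=env.camera_info('wrist')
im=env.get_image('wrist');cv2.imwrite('pics/n.png',cv2.resize(im[100:300,200:450,::-1],None,fx=3,fy=3))
for P in ([.5393,.0225,.089],[.4962,.0436,.016],[.504,-.0108,.016]): print([(p-o)*3 for p,o in zip(proj(W,P,1),(200,100))])
```

```text
t 16.8 pos [0.5396 0.0212 0.1593] ori [-3.1411e+00  2.0000e-04  1.7231e+00] shift [ 0.0114 -0.0008  0.7692] turn z 0 width 0.999 F [-0.39  0.15  0.87]
[np.float64(369.9070777731805), np.float64(343.8977009812333)]
[np.float64(237.07451179200405), np.float64(176.621175039484)]
[np.float64(241.71323188576264), np.float64(351.273862007263)]
```

View pics/n.png

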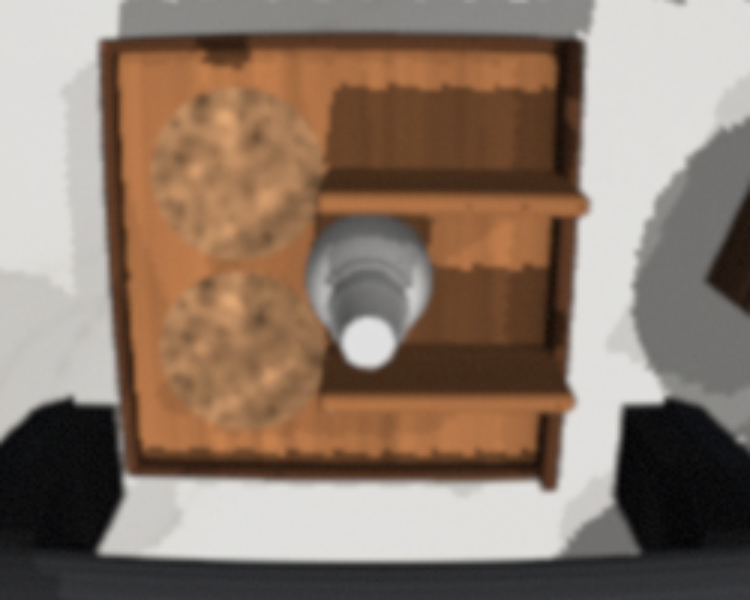

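The stopper top at crop (368,342) matches the prediction. The empty discs are at (237,173) and (240,349), within 1 mm of my bottle positions. Descending between the cheeks.

Call:
arm_command --series '[[0, [0.011, 0, 0.2], [0, 0, 0]], [0, [0.011, 0, 0.45], [0, 0, 0]], [0, [0.011, 0, 0.65], [0, 0, 0]], [0, [0.011, 0, 0.769], [0, 0, 0]], [0.4, [0.011, 0, 0.769], [0, 0, 0]], [0.6, [0.011, 0, 0.769], [0, 0, 0]], [0.7, [0.011, 0, 0.769], [0, 0, 0]], [0.8, [0.011, 0, 0.769], [0, 0, 0]], [0.9, [0.011, 0, 0.769], [0, 0, 0]], [0.95, [0.011, 0, 0.769], [0, 0, 0]], [0.95, [0.011, 0, 0.769], [0, 0, 0]], [0.95, [0.011, 0, 0.769], [0, 0, 0]]]' --grip_force 15

```text
time: 18.05
eef_pos: [0.5395, 0.0234, 0.0671]
orientation: [3.142, -0.0, 1.724]
force: [-0.2, 0.5, -0.6]
width: 0.297
```

Run:
```python
from workcell import env
from h import *
to(env,.408,.285,.25)
```

```text
t 18.05 pos [0.5395 0.0234 0.0671] ori [ 3.1415 -0.      1.7238] shift [ 2.3213 -0.7511 -1.5239] turn z 0 width 0.297 F [-0.24  0.53 -0.6 ]
```

Call:
arm_command --series '[[0.98, [0, 0, 0], [0, 0, 0]], [0.98, [0, 0, 0], [0, 0, 0]], [0.98, [0, 0, 0], [0, 0, 0]], [0.98, [0, 0, 0], [0, 0, 0]]]'

```text
time: 18.45
eef_pos: [0.5395, 0.0234, 0.067]
orientation: [-3.141, -0.0, 1.724]
force: [-0.4, 0.8, 0.7]
width: 0.23
```

Run:
```python
from workcell import env
from h import *
to(env,.408,.285,.25)
for n in ('scene','side'):
    im=env.get_image(n);im=im[120:260,240:400] if n=='scene' else im[80:220,260:420]
    cv2.imwrite(f'pics/o_{n}.png',cv2.resize(im[:,:,::-1],None,fx=4,fy=4))
```

```text
t 18.45 pos [0.5395 0.0234 0.067 ] ori [-3.1415e+00 -1.0000e-04  1.7237e+00] shift [ 2.3217 -0.7511 -1.5244] turn z 0 width 0.23 F [-0.37  0.84  0.75]
```

View pics/o_scene.png

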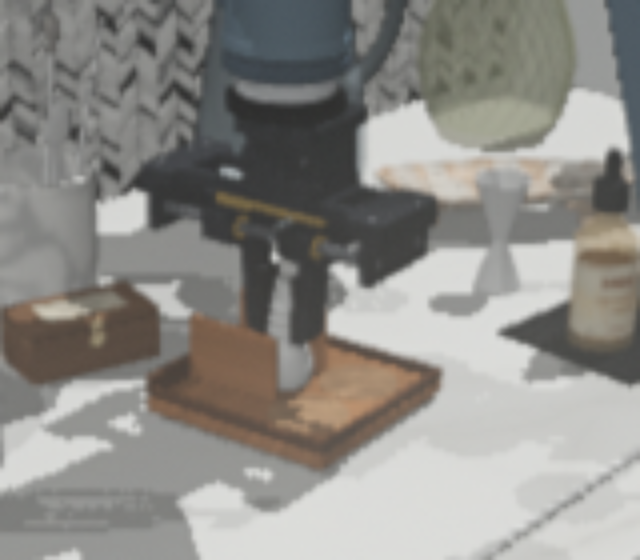

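Width is 20 mm, and the stopper is gripped and upright. Before moving left, I'll check the clearance to the wall and get a better coaster position.

Run:
```python
from workcell import env
from h import *
S=env.camera_info('side')
for p in [(125,180),(160,147),(215,88),(165,205)]: print(p,plane(S,*p,0))
im=env.get_image('side');cv2.imwrite('pics/p.png',im[:,:,::-1])
```

```text
(125, 180) [ 2.64655269e-01  4.86631300e-01 -1.11022302e-16]
(160, 147) [ 3.89633327e-01  4.87546244e-01 -1.11022302e-16]
(215, 88) [ 6.35618887e-01  5.08389829e-01 -1.11022302e-16]
(165, 205) [0.27029368 0.34756141 0.        ]
```

View pics/p.png

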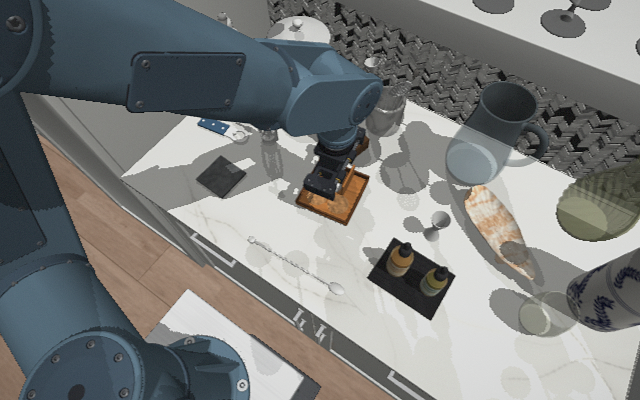

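Call:
arm_command --series '[[0.98, [0, 0, -0.1], [0, 0, 0]], [0.98, [0, 0, -0.3], [0, 0, 0]], [0.98, [0, 0, -0.6], [0, 0, 0]], [0.98, [0, 0, -0.9], [0, 0, 0]], [0.98, [0, 0, -1], [0, 0, 0]], [0.98, [0, 0, -1], [0, 0, 0]]]'

```text
time: 19.2
eef_pos: [0.5409, 0.0231, 0.1895]
orientation: [3.137, 0.002, 1.724]
force: [-0.0, -0.6, -1.0]
width: 0.229
```

Call:
arm_command --series '[[0.98, [0, 0, -0.25], [0, 0, 0]], [0.98, [0.1, -0.05, -0.5], [0, 0, 0]], [0.98, [0.3, -0.15, -0.5], [0, 0, 0]], [0.98, [0.6, -0.28, -0.5], [0, 0, 0]], [0.98, [0.9, -0.4, -0.5], [0, 0, 0]]]'

```text
time: 19.7
eef_pos: [0.4739, 0.1233, 0.2449]
orientation: [-3.138, -0.001, 1.722]
force: [-0.2, -0.0, -0.6]
width: 0.229
```

Call:
arm_command --series '[[0.98, [0.25, -0.12, 0], [0, 0, 0]], [0.98, [0.5, -0.24, 0], [0, 0, 0]], [0.98, [0.7, -0.36, 0], [0, 0, 0]], [0.98, [0.8, -0.45, 0], [0, 0, 0]], [0.98, [0.8, -0.45, 0], [0, 0, 0]], [0.98, [0.8, -0.45, 0], [0, 0, 0]]]'

```text
time: 20.3
eef_pos: [0.4077, 0.209, 0.2464]
orientation: [-3.141, 0.001, 1.724]
force: [0.4, 0.3, -0.3]
width: 0.234
```

Run:
```python
from workcell import env
from h import *
to(env,.408,.285,.25)
W=env.camera_info('wrist');print(W['origin'],W['orientation'])
im=env.get_image('wrist');cv2.imwrite('pics/q.png',im[:,:,::-1])
np.save('q.npy',W)
```

```text
t 20.3 pos [0.4077 0.209  0.2464] ori [-3.1408e+00  6.0000e-04  1.7242e+00] shift [ 0.6252  0.0995 -0.0306] turn z 0 width 0.234 F [ 0.44  0.33 -0.33]
[0.39652246 0.27796617 0.37555917] [2.86411959e+00 8.23560003e-04 1.52530432e-01]
```

View pics/q.png

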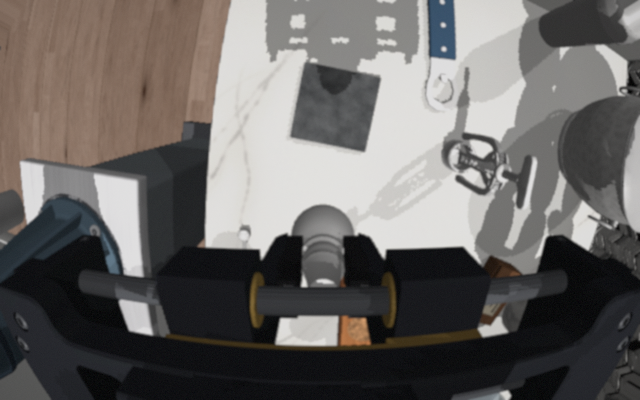

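The wrist view shows the coaster with corners near (305,63), (380,78), (367,151) and (290,137), and the corkscrew base near (462,158). I'll compute the centre.

Run:
```python
from workcell import env
from h import *
W=np.load('q.npy',allow_pickle=True).item()
im=cv2.imread('pics/q.png');g=cv2.cvtColor(im,cv2.COLOR_BGR2GRAY)
m=np.zeros_like(g);m[50:165,275:395]=(g[50:165,275:395]<115)*255
c=cv2.findContours(m,cv2.RETR_EXTERNAL,cv2.CHAIN_APPROX_NONE)[0]
for k in sorted(c,key=cv2.contourArea)[-2:]: print(cv2.contourArea(k),cv2.boxPoints(cv2.minAreaRect(k)))
L=[(305,63),(380,78),(367,151),(290,137)]
P=np.array([plane(W,*l,.008,1) for l in L]);print(P,P.mean(0),[np.linalg.norm(P[i]-P[i-1]) for i in range(4)])
print('cork',plane(W,462,158,.0,1))
```

```text
5621.5 [[289.81232  135.73953 ]
 [305.0645    60.864998]
 [380.0102    76.131714]
 [364.758    151.00626 ]]
[[0.36709433 0.33314161 0.008     ]
 [0.45669119 0.33003946 0.008     ]
 [0.45595397 0.24061844 0.008     ]
 [0.36252971 0.24311455 0.008     ]] [0.4105673  0.28672852 0.008     ] [np.float64(0.09014270787022427), np.float64(0.08965054778706295), np.float64(0.0894240564683201), np.float64(0.09345760559117045)]
cork [5.84698459e-01 2.53938113e-01 5.55111512e-17]
```

Run:
```python
from workcell import env
from h import *
to(env,.4098,.2855,.2464)
```

```text
t 20.35 pos [0.4081 0.2088 0.2466] ori [-3.1412e+00  5.0000e-04  1.7233e+00] shift [0.6299 0.1112 0.0013] turn z 0 width 0.231 F [ 0.3  -0.14 -0.81]
```

Call:
arm_command --series '[[0.98, [0.2, 0.04, 0], [0, 0, 0]], [0.98, [0.45, 0.08, 0], [0, 0, 0]], [0.98, [0.63, 0.111, 0.1], [0, 0, 0]], [0.98, [0.63, 0.111, 0.35], [0, 0, 0]], [0.98, [0.63, 0.111, 0.6], [0, 0, 0]], [0.98, [0.63, 0.111, 0.85], [0, 0, 0]], [0.98, [0.63, 0.111, 1], [0, 0, 0]], [0.98, [0.63, 0.111, 1], [0, 0, 0]], [0.98, [0.63, 0.111, 1], [0, 0, 0]]]'

```text
time: 21.25
eef_pos: [0.4101, 0.2856, 0.1272]
orientation: [-3.141, 0.0, 1.722]
force: [0.9, 0.4, 0.1]
width: 0.234
```

Run:
```python
from workcell import env
from h import *
to(env,.4098,.2855,.0605)
im=env.get_image('scene');cv2.imwrite('pics/r.png',cv2.resize(im[150:330,180:340,::-1],None,fx=3.3,fy=3.3))
```

```text
t 21.25 pos [0.4101 0.2856 0.1272] ori [-3.1412e+00  2.0000e-04  1.7223e+00] shift [-0.     -0.0026  0.5557] turn z 0 width 0.234 F [0.88 0.39 0.11]
```

View pics/r.png

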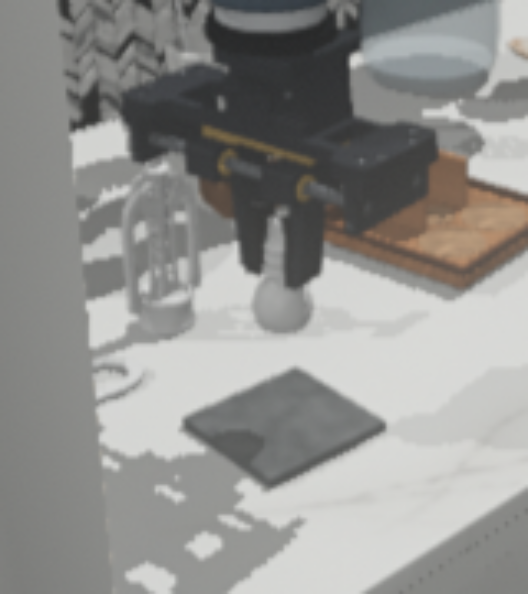

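The stopper hangs upright above the coaster and the gripper clears the corkscrew. Lowering.

Call:
arm_command --series '[[0.98, [0, 0, 0.1], [0, 0, 0]], [0.98, [0, 0, 0.22], [0, 0, 0]], [0.98, [0, 0, 0.34], [0, 0, 0]], [0.98, [0, 0, 0.44], [0, 0, 0]], [0.98, [0, 0, 0.51], [0, 0, 0]], [0.98, [0, 0, 0.54], [0, 0, 0]], [0.98, [0, 0, 0.555], [0, 0, 0]], [0.98, [0, 0, 0.555], [0, 0, 0]], [0.98, [0, 0, 0.555], [0, 0, 0]], [0.98, [0, 0, 0.555], [0, 0, 0]]]'

```text
time: 22.3
eef_pos: [0.4097, 0.2864, 0.061]
orientation: [3.141, -0.0, 1.724]
force: [-0.6, -0.3, -0.6]
width: 0.231
```

Run:
```python
from workcell import env
from h import *
to(env,.4098,.2855,.059)
im=env.get_image('scene');cv2.imwrite('pics/s.png',cv2.resize(im[150:330,180:340,::-1],None,fx=3.3,fy=3.3))
```

```text
t 22.3 pos [0.4097 0.2864 0.061 ] ori [ 3.1406e+00 -2.0000e-04  1.7238e+00] shift [-0.0073 -0.0002  0.0164] turn z 0 width 0.231 F [-0.61 -0.3  -0.6 ]
```

View pics/s.png

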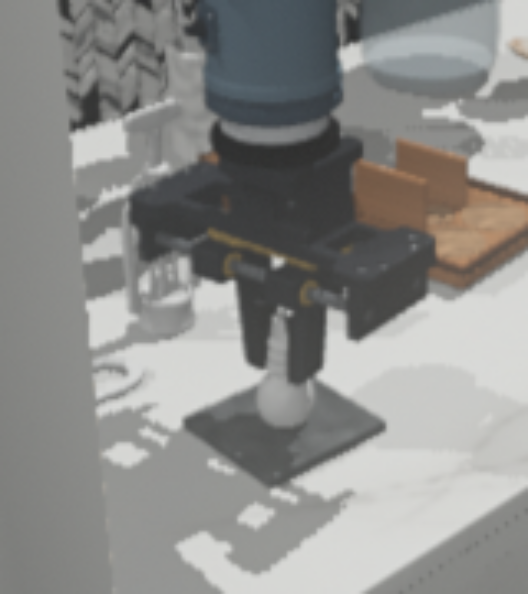

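Call:
arm_command --series '[[0.98, [0, 0, 0.008], [0, 0, 0]], [0.98, [0, 0, 0.016], [0, 0, 0]], [0.98, [0, 0, 0.016], [0, 0, 0]], [0.98, [0, 0, 0.016], [0, 0, 0]], [0.7, [0, 0, 0.016], [0, 0, 0]], [0.5, [0, 0, 0.016], [0, 0, 0]], [0.3, [0, 0, 0.016], [0, 0, 0]], [0.1, [0, 0, 0.016], [0, 0, 0]], [0, [0, 0, 0.016], [0, 0, 0]], [0, [0, 0, 0.016], [0, 0, 0]], [0, [0, 0, 0.016], [0, 0, 0]]]'

```text
time: 23.45
eef_pos: [0.4093, 0.2862, 0.0585]
orientation: [-3.141, 0.0, 1.724]
force: [-0.5, 0.4, 0.1]
width: 0.821
```

Run:
```python
from workcell import env
from h import *
to(env,.4098,.2855,.059)
im=env.get_image('scene');cv2.imwrite('pics/t.png',cv2.resize(im[150:330,180:340,::-1],None,fx=3.3,fy=3.3))
```

```text
t 23.45 pos [0.4093 0.2862 0.0585] ori [-3.1415  0.      1.7237] shift [-0.0062  0.0036 -0.0041] turn z 0 width 0.821 F [-0.52  0.44  0.06]
```

View pics/t.png

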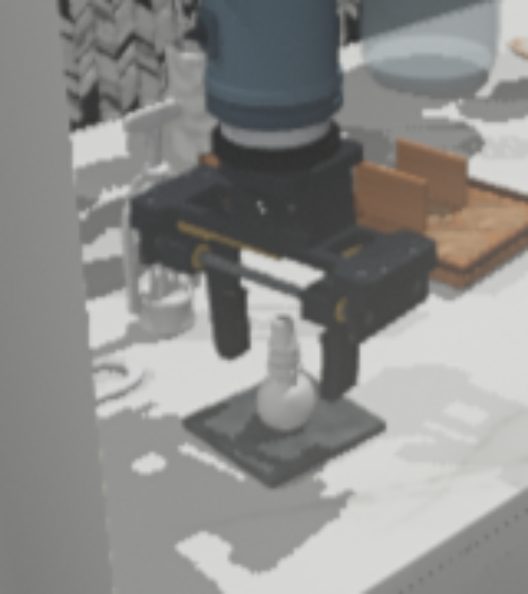

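The stopper stands free and upright on the coaster. Rising, then checking with the wrist camera.

Call:
arm_command --series '[[0, [0, 0, -0.05], [0, 0, 0]], [0, [0, 0, -0.15], [0, 0, 0]], [0, [0, 0, -0.35], [0, 0, 0]], [0, [0, 0, -0.65], [0, 0, 0]], [0, [0, 0, -1], [0, 0, 0]], [0, [0, 0, -1], [0, 0, 0]], [0, [0, 0, -1], [0, 0, 0]]]'

```text
time: 24.2
eef_pos: [0.4102, 0.2866, 0.1805]
orientation: [3.138, -0.001, 1.724]
force: [-0.2, 0.1, -0.7]
width: 1.003
```

Run:
```python
from workcell import env
from h import *
to(env,.4476,-.2044,.24)
W=env.camera_info('wrist')
im=env.get_image('wrist');cv2.imwrite('pics/u.png',im[:,:,::-1]);np.save('u.npy',W)
```

```text
t 24.2 pos [0.4102 0.2866 0.1805] ori [ 3.1377e+00 -9.0000e-04  1.7238e+00] shift [-4.0909 -0.3132 -0.5003] turn z 0 width 1.003 F [-0.24  0.08 -0.67]
```

View pics/u.png

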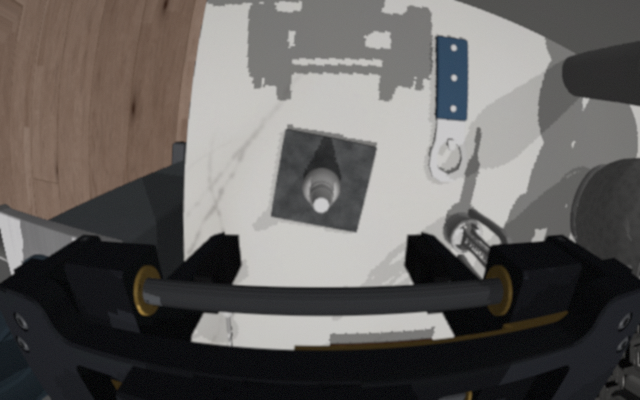

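Run:
```python
from h import *
W=np.load('u.npy',allow_pickle=True).item()
P=np.array([plane(W,*l,.008,1) for l in [(287,127),(377,144),(358,231),(272,214)]]);print(P.mean(0),P)
print(plane(W,321,187,.0265,1),plane(W,320.5,205,.081,1))
```

```text
[0.41078452 0.28935034 0.008     ] [[0.36760349 0.33662641 0.008     ]
 [0.45720999 0.33374254 0.008     ]
 [0.45497284 0.24094295 0.008     ]
 [0.36335176 0.24608948 0.008     ]]
[0.40863382 0.2866137  0.0265    ] [0.40844779 0.2856114  0.081     ]
```

The stopper's axis is about 3 mm from the coaster's centre and vertical (ball and top project to the same point), so step 2 is done. Back to the orange bottle.

Call:
arm_command --series '[[0, [0, 0, -0.3], [0, 0, 0]], [0, [-0.3, -0.02, -0.5], [0, 0, 0]], [0, [-0.65, -0.05, -0.5], [0, 0, 0]], [0, [-1, -0.08, -0.5], [0, 0, 0]]]'

```text
time: 24.65
eef_pos: [0.4175, 0.1651, 0.2379]
orientation: [-3.14, 0.0, 1.725]
force: [0.5, 0.3, -0.4]
width: 1.003
```

Call:
arm_command --series '[[0, [-0.35, -0.03, 0], [0, 0, 0]], [0, [-0.7, -0.05, 0], [0, 0, 0]], [0, [-1, -0.08, 0], [0, 0, 0]]]'

```text
time: 24.95
eef_pos: [0.4258, 0.0443, 0.2371]
orientation: [-3.139, -0.001, 1.723]
force: [1.5, -0.2, -0.3]
width: 0.997
```

Call:
arm_command --series '[[0, [-0.35, -0.03, 0], [0, 0, 0]], [0, [-0.7, -0.05, 0], [0, 0, 0]], [0, [-1, -0.08, 0], [0, 0, 0]]]'

```text
time: 25.25
eef_pos: [0.4347, -0.0756, 0.2371]
orientation: [-3.139, -0.002, 1.723]
force: [0.3, 0.0, 0.5]
width: 1.007
```

Call:
arm_command --series '[[0, [-0.35, -0.03, 0], [0, 0, 0]], [0, [-0.7, -0.05, 0], [0, 0, 0]], [0, [-1, -0.08, 0], [0, 0, 0]], [0, [-1, -0.08, 0], [0, 0, 0]], [0, [-1, -0.08, 0], [0, 0, 0]]]'

```text
time: 25.75
eef_pos: [0.4435, -0.194, 0.2368]
orientation: [-3.139, -0.003, 1.722]
force: [0.5, -0.3, -0.1]
width: 1.001
```

Run:
```python
from workcell import env
from h import *
to(env,.4476,-.2044,.18)
W=env.camera_info('wrist')
im=env.get_image('wrist');cv2.imwrite('pics/v.png',im[:,:,::-1])
print(proj(W,[.4476,-.2044,.146],1))
```

```text
t 25.75 pos [ 0.4435 -0.194   0.2368] ori [-3.1392e+00 -2.9000e-03  1.7217e+00] shift [-0.0925  0.0218  0.4734] turn z 0 width 1.001 F [ 0.48 -0.26 -0.05]
(np.float64(326.9479824448135), np.float64(221.55073676257535))
```

View pics/v.png

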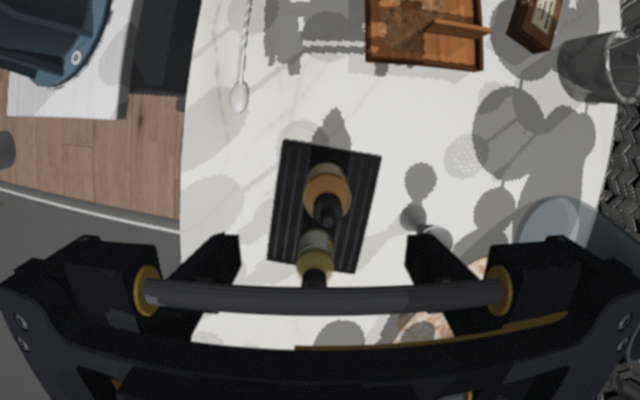

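The orange tip at ~(327,220) is where predicted. Moving in.

Call:
arm_command --series '[[0, [-0.0925, 0.022, 0.2], [0, 0, 0]], [0, [-0.0925, 0.022, 0.4], [0, 0, 0]], [0, [-0.0925, 0.022, 0.473], [0, 0, 0]], [0, [-0.0925, 0.022, 0.473], [0, 0, 0]], [0, [-0.0925, 0.022, 0.473], [0, 0, 0]]]'

```text
time: 26.3
eef_pos: [0.4491, -0.204, 0.1824]
orientation: [3.141, 0.0, 1.725]
force: [0.1, -0.1, -1.0]
width: 1.003
```

Run:
```python
from workcell import env
from h import *
to(env,.4476,-.2044,.1025)
```

```text
t 26.3 pos [ 0.4491 -0.204   0.1824] ori [3.1413e+00 2.0000e-04 1.7248e+00] shift [-0.0014 -0.0127  0.6658] turn z 0 width 1.003 F [ 0.12 -0.07 -0.97]
```

Call:
arm_command --series '[[0, [-0.002, -0.012, 0.2], [0, 0, 0]], [0, [-0.002, -0.012, 0.45], [0, 0, 0]], [0, [-0.002, -0.012, 0.6], [0, 0, 0]], [0, [-0.002, -0.012, 0.66], [0, 0, 0]], [0, [-0.002, -0.012, 0.66], [0, 0, 0]], [0, [-0.002, -0.012, 0.66], [0, 0, 0]]]'

```text
time: 26.9
eef_pos: [0.4483, -0.2056, 0.104]
orientation: [3.14, 0.002, 1.724]
force: [-0.0, 0.2, -0.3]
width: 0.997
```

Run:
```python
from workcell import env
from h import *
to(env,.4476,-.2044,.1025)
```

```text
t 26.9 pos [ 0.4483 -0.2056  0.104 ] ori [3.1401e+00 1.6000e-03 1.7239e+00] shift [ 0.0107 -0.0039  0.0122] turn z 0 width 0.997 F [-0.05  0.19 -0.29]
```

Call:
arm_command --series '[[0, [0.005, -0.004, 0.012], [0, 0, 0]], [0.4, [0.005, -0.004, 0.012], [0, 0, 0]], [0.6, [0.005, -0.004, 0.012], [0, 0, 0]], [0.7, [0.005, -0.004, 0.012], [0, 0, 0]], [0.8, [0.005, -0.004, 0.012], [0, 0, 0]], [0.9, [0.005, -0.004, 0.012], [0, 0, 0]], [0.9, [0.005, -0.004, 0.012], [0, 0, 0]], [0.9, [0.005, -0.004, 0.012], [0, 0, 0]], [0.9, [0.005, -0.004, 0.012], [0, 0, 0]], [0.9, [0.005, -0.004, 0.012], [0, 0, 0]], [0.9, [0.005, -0.004, 0.012], [0, 0, 0]]]' --grip_force 20

```text
time: 28.0
eef_pos: [0.4467, -0.2045, 0.101]
orientation: [-3.141, -0.0, 1.724]
force: [-0.3, 0.5, -0.9]
width: 0.274
```

Run:
```python
from workcell import env
from h import *
to(env,.4960,.0438,.24)
```

```text
t 28.0 pos [ 0.4467 -0.2045  0.101 ] ori [-3.1414e+00 -2.0000e-04  1.7237e+00] shift [ 1.9826  0.7208 -1.1578] turn z 0 width 0.274 F [-0.33  0.46 -0.93]
```

Call:
arm_command --series '[[0.9, [0, 0, -0.1], [0, 0, 0]], [0.9, [0, 0, -0.3], [0, 0, 0]], [0.9, [0, 0, -0.6], [0, 0, 0]], [0.9, [0, 0, -0.85], [0, 0, 0]], [0.9, [0, 0, -1], [0, 0, 0]], [0.9, [0, 0, -1], [0, 0, 0]]]'

```text
time: 28.6
eef_pos: [0.4482, -0.2056, 0.2248]
orientation: [3.137, 0.005, 1.724]
force: [0.5, -0.6, -2.2]
width: 0.276
```

Call:
arm_command --series '[[0.9, [0.1, 0.04, -0.08], [0, 0, 0]], [0.9, [0.3, 0.11, -0.16], [0, 0, 0]], [0.9, [0.5, 0.18, -0.16], [0, 0, 0]], [0.9, [0.75, 0.27, -0.16], [0, 0, 0]], [0.9, [0.99, 0.36, -0.16], [0, 0, 0]]]'

```text
time: 29.1
eef_pos: [0.4706, -0.0783, 0.2393]
orientation: [-3.139, -0.002, 1.723]
force: [0.0, -0.0, -2.2]
width: 0.277
```

Call:
arm_command --series '[[0.9, [0.25, 0.09, 0], [0, 0, 0]], [0.9, [0.5, 0.18, 0], [0, 0, 0]], [0.9, [0.7, 0.26, 0], [0, 0, 0]], [0.9, [0.9, 0.33, 0], [0, 0, 0]], [0.9, [0.99, 0.361, 0], [0, 0, 0]], [0.9, [0.99, 0.361, 0], [0, 0, 0]], [0.9, [0.99, 0.361, 0], [0, 0, 0]], [0.9, [0.99, 0.361, 0], [0, 0, 0]]]'

```text
time: 29.9
eef_pos: [0.4959, 0.0426, 0.2401]
orientation: [-3.141, 0.0, 1.723]
force: [0.7, -0.6, -1.3]
width: 0.275
```

Run:
```python
from workcell import env
from h import *
to(env,.4960,.0438,.140)
im=env.get_image('wrist');cv2.imwrite('pics/w.png',im[:,:,::-1])
```

```text
t 29.9 pos [0.4959 0.0426 0.2401] ori [-3.1409e+00  2.0000e-04  1.7227e+00] shift [0.0101 0.0033 0.8342] turn z 0 width 0.275 F [ 0.66 -0.64 -1.32]
```

View pics/w.png

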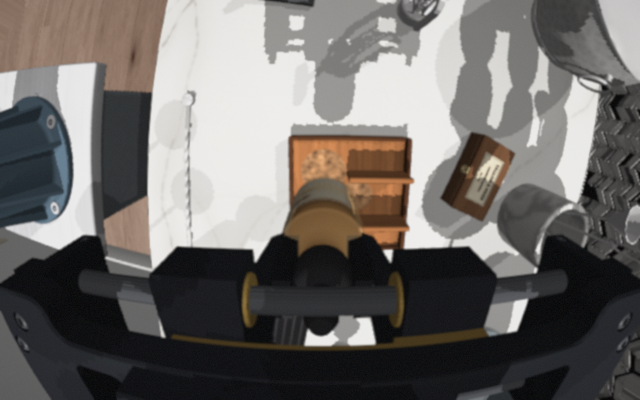

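The orange bottle hangs over the left front disc (disc visible near (322,165)). Lowering.

Call:
arm_command --series '[[0.9, [0.008, 0.002, 0.15], [0, 0, 0]], [0.9, [0.008, 0.002, 0.4], [0, 0, 0]], [0.9, [0.008, 0.002, 0.65], [0, 0, 0]], [0.9, [0.008, 0.002, 0.8], [0, 0, 0]], [0.9, [0.008, 0.002, 0.9], [0, 0, 0]], [0.9, [0.008, 0.002, 0.95], [0, 0, 0]], [0.9, [0.008, 0.002, 0.98], [0, 0, 0]], [0.9, [0.008, 0.002, 0.98], [0, 0, 0]], [0.9, [0.008, 0.002, 0.98], [0, 0, 0]], [0.9, [0.008, 0.002, 0.98], [0, 0, 0]]]'

```text
time: 30.95
eef_pos: [0.4968, 0.0444, 0.1236]
orientation: [3.14, 0.0, 1.724]
force: [0.8, -0.1, -1.9]
width: 0.278
```

Run:
```python
from workcell import env
from h import *
to(env,.4960,.0438,.1135)
im=env.get_image('scene');cv2.imwrite('pics/x.png',cv2.resize(im[120:260,240:400,::-1],None,fx=4,fy=4))
```

```text
t 30.95 pos [0.4968 0.0444 0.1236] ori [3.1401e+00 5.0000e-04 1.7238e+00] shift [-0.0035 -0.0075  0.0839] turn z 0 width 0.278 F [ 0.81 -0.09 -1.87]
```

View pics/x.png

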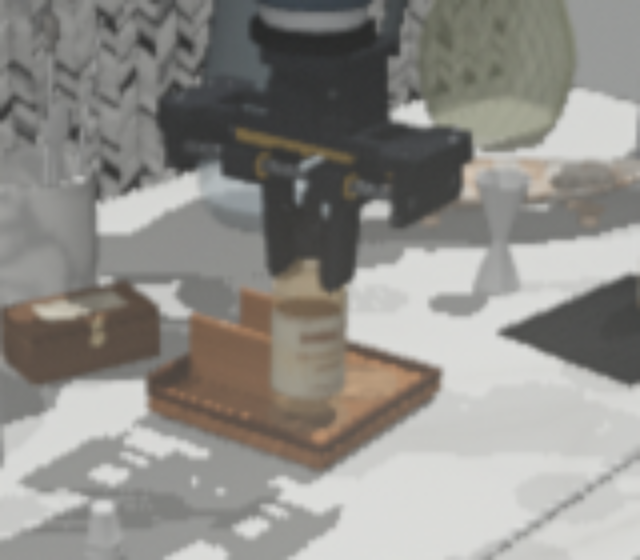

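Call:
arm_command --series '[[0.9, [-0.003, -0.004, 0.03], [0, 0, 0]], [0.9, [-0.003, -0.004, 0.055], [0, 0, 0]], [0.9, [-0.003, -0.004, 0.07], [0, 0, 0]], [0.9, [-0.003, -0.004, 0.078], [0, 0, 0]], [0.9, [-0.003, -0.004, 0.078], [0, 0, 0]], [0.9, [-0.003, -0.004, 0.078], [0, 0, 0]]]'

```text
time: 31.6
eef_pos: [0.4958, 0.044, 0.1134]
orientation: [-3.142, -0.0, 1.724]
force: [0.5, -0.4, -2.2]
width: 0.273
```

Run:
```python
from workcell import env
from h import *
to(env,.4960,.0438,.1130)
```

```text
t 31.6 pos [0.4958 0.044  0.1134] ori [-3.1415 -0.      1.7237] shift [-0.002   0.0013  0.0029] turn z 0 width 0.273 F [ 0.48 -0.44 -2.23]
```

Call:
arm_command --series '[[0.9, [0, 0, 0.006], [0, 0, 0]], [0.9, [0, 0, 0.006], [0, 0, 0]], [0.65, [0, 0, 0.006], [0, 0, 0]], [0.5, [0, 0, 0.006], [0, 0, 0]], [0.3, [0, 0, 0.006], [0, 0, 0]], [0.1, [0, 0, 0.006], [0, 0, 0]], [0, [0, 0, 0.006], [0, 0, 0]], [0, [0, 0, 0.006], [0, 0, 0]], [0, [0, 0, 0.006], [0, 0, 0]]]'

```text
time: 32.5
eef_pos: [0.4958, 0.044, 0.1127]
orientation: [3.142, 0.0, 1.724]
force: [-0.3, -0.5, 0.6]
width: 0.872
```

Call:
arm_command --series '[[0, [0, 0, -0.1], [0, 0, 0]], [0, [0, 0, -0.3], [0, 0, 0]], [0, [0, 0, -0.6], [0, 0, 0]], [0, [0, 0, -0.9], [0, 0, 0]], [0, [0, 0, -1], [0, 0, 0]], [0, [0, 0, -1], [0, 0, 0]], [0, [0, 0, -1], [0, 0, 0]]]'

```text
time: 33.2
eef_pos: [0.4952, 0.0441, 0.2317]
orientation: [-3.14, -0.0, 1.724]
force: [-0.0, -0.2, 0.9]
width: 0.999
```

Run:
```python
from workcell import env
from h import *
to(env,.4477,-.2846,.235)
W=env.camera_info('wrist')
im=env.get_image('wrist');cv2.imwrite('pics/y.png',im[:,:,::-1])
for z in (.158,.016): print(proj(W,[.496,.0438,z],1))
```

```text
t 33.2 pos [0.4952 0.0441 0.2317] ori [-3.1405e+00 -3.0000e-04  1.7237e+00] shift [-2.6468 -0.8082 -0.0272] turn z 0 width 0.999 F [-0.03 -0.23  0.91]
(np.float64(324.6401369444154), np.float64(215.45543757879608))
(np.float64(323.9502458679152), np.float64(174.54620977907345))
```

View pics/y.png

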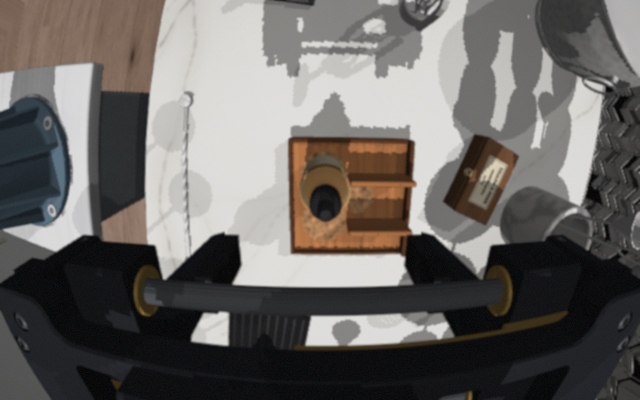

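The orange bottle is back on its disc, upright (tip ~(324,215), as predicted). Now the herb bottle.

Call:
arm_command --series '[[0, [-0.3, -0.09, 0], [0, 0, 0]], [0, [-0.65, -0.19, 0], [0, 0, 0]], [0, [-0.95, -0.29, 0], [0, 0, 0]]]'

```text
time: 33.55
eef_pos: [0.4775, -0.0748, 0.2306]
orientation: [-3.139, -0.002, 1.725]
force: [1.0, 0.1, 0.5]
width: 1.002
```

Call:
arm_command --series '[[0, [-0.3, -0.09, 0], [0, 0, 0]], [0, [-0.6, -0.18, 0], [0, 0, 0]], [0, [-0.9, -0.27, 0], [0, 0, 0]]]'

```text
time: 33.85
eef_pos: [0.4618, -0.1865, 0.2305]
orientation: [-3.139, -0.003, 1.724]
force: [0.5, -0.1, 0.1]
width: 1.003
```

Call:
arm_command --series '[[0, [-0.3, -0.09, 0], [0, 0, 0]], [0, [-0.6, -0.18, 0], [0, 0, 0]], [0, [-0.797, -0.248, 0.1], [0, 0, 0]], [0, [-0.797, -0.248, 0.3], [0, 0, 0]], [0, [-0.797, -0.248, 0.5], [0, 0, 0]], [0, [-0.797, -0.248, 0.5], [0, 0, 0]], [0, [-0.797, -0.248, 0.5], [0, 0, 0]], [0, [-0.797, -0.248, 0.5], [0, 0, 0]]]'

```text
time: 34.65
eef_pos: [0.4487, -0.2848, 0.1733]
orientation: [3.141, 0.001, 1.724]
force: [-0.2, -0.5, 0.7]
width: 0.998
```

Run:
```python
from workcell import env
from h import *
to(env,.4477,-.2846,.094)
W=env.camera_info('wrist')
im=env.get_image('wrist');cv2.imwrite('pics/z.png',im[:,:,::-1])
print(proj(W,[.4477,-.2846,.136],1))
```

```text
t 34.65 pos [ 0.4487 -0.2848  0.1733] ori [3.1412e+00 6.0000e-04 1.7241e+00] shift [ 0.0036 -0.0086  0.6612] turn z 0 width 0.998 F [-0.25 -0.46  0.72]
(np.float64(321.8794350626928), np.float64(234.5977009541401))
```

View pics/z.png

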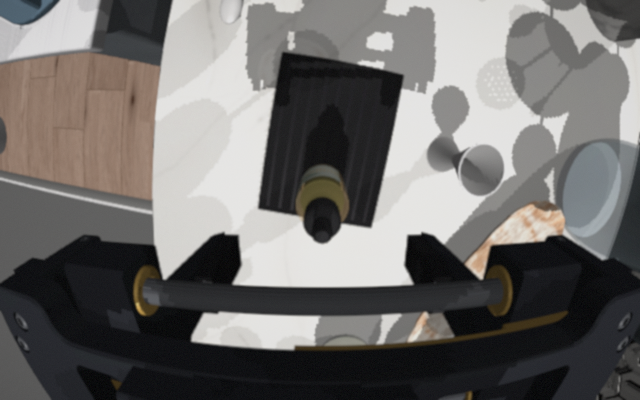

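The herb tip at ~(322,234) matches the prediction. Descending and gripping.

Call:
arm_command --series '[[0, [0.002, -0.004, 0.2], [0, 0, 0]], [0, [0.002, -0.004, 0.45], [0, 0, 0]], [0, [0.002, -0.004, 0.6], [0, 0, 0]], [0, [0.002, -0.004, 0.655], [0, 0, 0]], [0, [0.002, -0.004, 0.655], [0, 0, 0]], [0.4, [0.002, -0.004, 0.655], [0, 0, 0]], [0.6, [0.002, -0.004, 0.655], [0, 0, 0]], [0.7, [0.002, -0.004, 0.655], [0, 0, 0]], [0.8, [0.002, -0.004, 0.655], [0, 0, 0]], [0.9, [0.002, -0.004, 0.655], [0, 0, 0]], [0.9, [0.002, -0.004, 0.655], [0, 0, 0]], [0.9, [0.002, -0.004, 0.655], [0, 0, 0]]]' --grip_force 20

```text
time: 35.9
eef_pos: [0.4478, -0.2845, 0.0941]
orientation: [3.142, -0.0, 1.724]
force: [-0.2, 0.1, 0.7]
width: 0.388
```

Call:
arm_command --series '[[0.9, [0, 0, 0], [0, 0, 0]], [0.9, [0, 0, 0], [0, 0, 0]], [0.9, [0, 0, 0], [0, 0, 0]]]'

```text
time: 36.2
eef_pos: [0.4479, -0.2845, 0.094]
orientation: [3.142, -0.0, 1.724]
force: [0.1, 0.2, -0.7]
width: 0.275
```

Run:
```python
from workcell import env
from h import *
to(env,.5042,-.0102,.24)
```

```text
t 36.2 pos [ 0.4479 -0.2845  0.094 ] ori [ 3.1416 -0.      1.7237] shift [ 2.1877  0.8122 -1.2163] turn z 0 width 0.275 F [ 0.11  0.24 -0.74]
```

Call:
arm_command --series '[[0.9, [0, 0, -0.1], [0, 0, 0]], [0.9, [0, 0, -0.3], [0, 0, 0]], [0.9, [0, 0, -0.6], [0, 0, 0]], [0.9, [0, 0, -0.85], [0, 0, 0]], [0.9, [0, 0, -1], [0, 0, 0]], [0.9, [0, 0, -1], [0, 0, 0]]]'

```text
time: 36.8
eef_pos: [0.4491, -0.2858, 0.2178]
orientation: [3.138, 0.005, 1.724]
force: [0.5, -0.5, -1.9]
width: 0.275
```

Call:
arm_command --series '[[0.9, [0.1, 0.04, -0.1], [0, 0, 0]], [0.9, [0.3, 0.11, -0.216], [0, 0, 0]], [0.9, [0.5, 0.185, -0.216], [0, 0, 0]], [0.9, [0.75, 0.28, -0.216], [0, 0, 0]]]'

```text
time: 37.2
eef_pos: [0.467, -0.1889, 0.2395]
orientation: [-3.141, -0.001, 1.723]
force: [1.4, -0.0, -2.7]
width: 0.279
```

Call:
arm_command --series '[[0.9, [0.25, 0.09, 0], [0, 0, 0]], [0.9, [0.5, 0.18, 0], [0, 0, 0]], [0.9, [0.75, 0.28, 0], [0, 0, 0]]]'

```text
time: 37.5
eef_pos: [0.4859, -0.0939, 0.2389]
orientation: [-3.139, -0.002, 1.724]
force: [0.8, 0.1, -0.4]
width: 0.279
```

Call:
arm_command --series '[[0.9, [0.25, 0.09, 0], [0, 0, 0]], [0.9, [0.45, 0.165, 0], [0, 0, 0]], [0.9, [0.6, 0.22, 0], [0, 0, 0]], [0.9, [0.68, 0.25, 0], [0, 0, 0]], [0.9, [0.68, 0.25, 0], [0, 0, 0]], [0.9, [0.68, 0.25, 0], [0, 0, 0]], [0.9, [0.68, 0.25, 0], [0, 0, 0]]]'

```text
time: 38.2
eef_pos: [0.5038, -0.0119, 0.2398]
orientation: [-3.141, 0.0, 1.723]
force: [-0.3, -0.3, -1.8]
width: 0.273
```

Run:
```python
from workcell import env
from h import *
to(env,.5042,-.0102,.12)
im=env.get_image('wrist');cv2.imwrite('pics/aa.png',im[:,:,::-1])
```

```text
t 38.2 pos [ 0.5038 -0.0119  0.2398] ori [-3.1409e+00  1.0000e-04  1.7227e+00] shift [0.0138 0.006  0.998 ] turn z 0 width 0.273 F [-0.31 -0.27 -1.84]
```

View pics/aa.png

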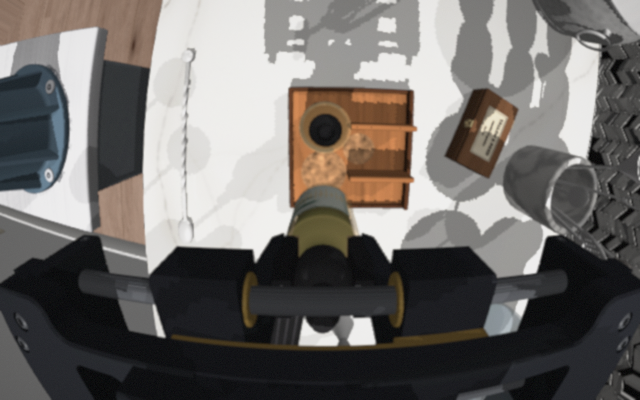

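The herb bottle is above its disc and the orange bottle stands at (324,127). Lowering.

Call:
arm_command --series '[[0.9, [0.01, 0.005, 0.15], [0, 0, 0]], [0.9, [0.01, 0.005, 0.4], [0, 0, 0]], [0.9, [0.01, 0.005, 0.65], [0, 0, 0]], [0.9, [0.01, 0.005, 0.8], [0, 0, 0]], [0.9, [0.01, 0.005, 0.9], [0, 0, 0]], [0.9, [0.01, 0.005, 0.97], [0, 0, 0]], [0.9, [0.01, 0.005, 0.99], [0, 0, 0]], [0.9, [0.01, 0.005, 0.99], [0, 0, 0]], [0.9, [0.01, 0.005, 0.99], [0, 0, 0]], [0.9, [0.01, 0.005, 0.99], [0, 0, 0]]]'

```text
time: 39.25
eef_pos: [0.5051, -0.01, 0.1221]
orientation: [3.14, 0.001, 1.724]
force: [0.2, 0.1, -2.2]
width: 0.273
```

Run:
```python
from workcell import env
from h import *
to(env,.5042,-.0102,.1065)
```

```text
t 39.25 pos [ 0.5051 -0.01    0.1221] ori [3.1401e+00 7.0000e-04 1.7238e+00] shift [-0.0003 -0.0077  0.1297] turn z 0 width 0.273 F [ 0.2   0.11 -2.17]
```

Call:
arm_command --series '[[0.9, [0, -0.003, 0.04], [0, 0, 0]], [0.9, [0, -0.003, 0.08], [0, 0, 0]], [0.9, [0, -0.003, 0.105], [0, 0, 0]], [0.9, [0, -0.003, 0.12], [0, 0, 0]], [0.9, [0, -0.003, 0.12], [0, 0, 0]], [0.9, [0, -0.003, 0.12], [0, 0, 0]]]'

```text
time: 39.85
eef_pos: [0.5041, -0.01, 0.1067]
orientation: [-3.141, -0.0, 1.724]
force: [0.1, -0.5, -2.0]
width: 0.28
```

Run:
```python
from workcell import env
from h import *
to(env,.5042,-.0102,.1060)
```

```text
t 39.85 pos [ 0.5041 -0.01    0.1067] ori [-3.1415e+00 -1.0000e-04  1.7237e+00] shift [-0.0021  0.0004  0.0061] turn z 0 width 0.28 F [ 0.11 -0.49 -2.01]
```

Call:
arm_command --series '[[0.9, [0, 0, 0.007], [0, 0, 0]], [0.9, [0, 0, 0.007], [0, 0, 0]], [0.65, [0, 0, 0.007], [0, 0, 0]], [0.5, [0, 0, 0.007], [0, 0, 0]], [0.3, [0, 0, 0.007], [0, 0, 0]], [0.1, [0, 0, 0.007], [0, 0, 0]], [0, [0, 0, 0.007], [0, 0, 0]], [0, [0, 0, 0.007], [0, 0, 0]], [0, [0, 0, 0.007], [0, 0, 0]]]'

```text
time: 40.75
eef_pos: [0.5041, -0.01, 0.1059]
orientation: [-3.142, -0.0, 1.724]
force: [-0.4, 0.2, 0.6]
width: 0.87
```

Call:
arm_command --series '[[0, [0, 0, -0.1], [0, 0, 0]], [0, [0, 0, -0.3], [0, 0, 0]], [0, [0, 0, -0.6], [0, 0, 0]], [0, [0, 0, -0.9], [0, 0, 0]], [0, [0, 0, -1], [0, 0, 0]], [0, [0, 0, -1], [0, 0, 0]], [0, [0, 0, -1], [0, 0, 0]], [0, [0, 0, -1], [0, 0, 0]]]'

```text
time: 41.55
eef_pos: [0.503, -0.0097, 0.224]
orientation: [-3.138, -0.001, 1.724]
force: [0.7, 0.3, -0.3]
width: 1.001
```

Run:
```python
from workcell import env
from h import *
to(env,.5106,.0297,.2556)
W=env.camera_info('wrist')
im=env.get_image('wrist');cv2.imwrite('pics/bb.png',im[:,:,::-1])
for P in ([.496,.0438,.158],[.504,-.0108,.148]): print(proj(W,P,1))
```

```text
t 41.55 pos [ 0.503  -0.0097  0.224 ] ori [-3.1384e+00 -1.4000e-03  1.7236e+00] shift [ 0.3151  0.1121 -0.2632] turn z 0 width 1.001 F [ 0.68  0.32 -0.3 ]
(np.float64(325.7746456272675), np.float64(137.5262472999788))
(np.float64(324.9680163065597), np.float64(215.64000056638378))
```

View pics/bb.png

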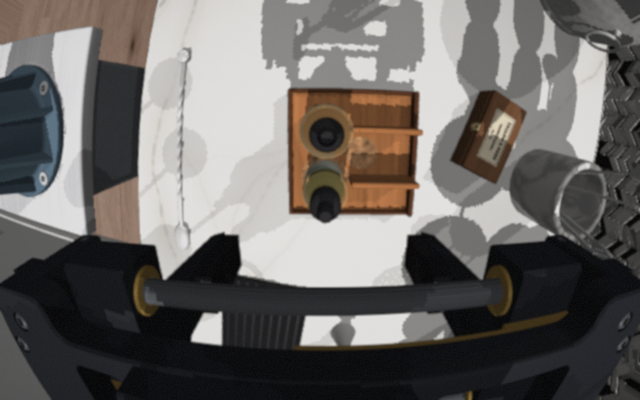

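Both bottles are back at the predicted pixels. I'll return to the earlier viewing pose and compare directly with the first picture.

Call:
arm_command --series '[[0, [0.1, 0.04, -0.1], [0, 0, 0]], [0, [0.2, 0.08, -0.2], [0, 0, 0]], [0, [0.315, 0.112, -0.263], [0, 0, 0]], [0, [0.315, 0.112, -0.263], [0, 0, 0]], [0, [0.315, 0.112, -0.263], [0, 0, 0]], [0, [0.315, 0.112, -0.263], [0, 0, 0]], [0, [0.315, 0.112, -0.263], [0, 0, 0]]]'

```text
time: 42.3
eef_pos: [0.5113, 0.0292, 0.257]
orientation: [-3.141, -0.0, 1.723]
force: [-0.5, 0.1, -0.2]
width: 1.001
```

Run:
```python
from workcell import env
from h import *
to(env,.5106,.0297,.2556)
im=env.get_image('wrist')[:,:,::-1]
z=cv2.resize(im[110:250,270:410],None,fx=2.8,fy=2.8,interpolation=cv2.INTER_CUBIC)
a=cv2.resize(cv2.imread('pics/c_wrist.png')[110:250,270:410],None,fx=2.8,fy=2.8,interpolation=cv2.INTER_CUBIC)
cv2.imwrite('pics/cc.png',np.hstack([a,z]))
cv2.imwrite('pics/cc_side.png',env.get_image('side')[:,:,::-1])
im=env.get_image('scene')[:,:,::-1];cv2.imwrite('pics/cc_scene.png',cv2.resize(im[120:320,180:440],None,fx=3,fy=3))
```

```text
t 42.3 pos [0.5113 0.0292 0.257 ] ori [-3.1407e+00 -1.0000e-04  1.7234e+00] shift [ 0.0049 -0.0053  0.012 ] turn z 0 width 1.001 F [-0.48  0.08 -0.23]
```

View pics/cc.png

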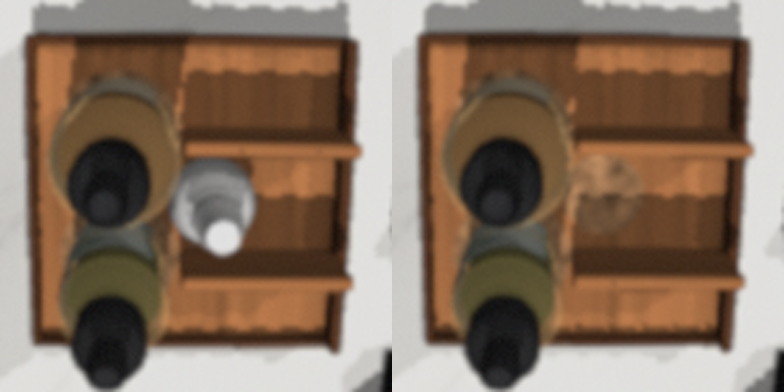

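View pics/cc_side.png

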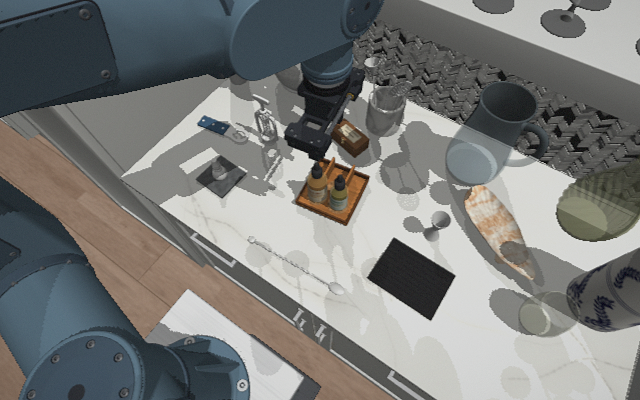

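View pics/cc_scene.png

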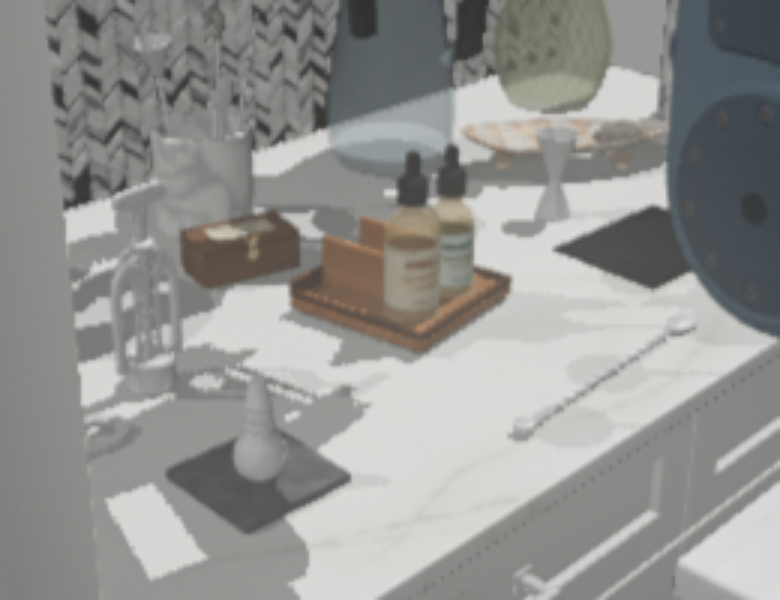

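The before/after crops show both bottles within about 1 px of their starting places. The scene view shows the stopper upright on the coaster at crop (260,455). The corkscrew and jigger have not moved, and the gripper is clear. Handing in.

```bash
python3 -c "
from workcell import env
print(env.sign_off())"
```

```text
the job is handed in; nothing more can be done
None
```

The job is done and handed in at about 42 s of the 112 s allowed; sign-off reports no verdict. I stood both bottles on the mat, then the stopper on the coaster, and then put the orange and herb bottles back on their own cork discs.

**Last checks:**
- **Bottles:** both are upright and released. In the wrist view they are within about 1 pixel (1 mm or so) of where they first stood.
- **Stopper:** it is upright and released, about 3 mm from the coaster's centre as the wrist camera measured it.
- **Bystanders:** the jigger and corkscrew look unmoved, and the arm was clear of everything with the gripper open.

**Disagreement between cameras:** the scene camera placed the bottle tips about 8 to 15 mm away from the wrist and side cameras. For placing things I used the wrist camera, cross-checked against the side camera. Those two agreed to a few millimetres, up to about 5 mm at the herb bottle's tip. The wrist camera's own coaster-centre readings differed by about 3 mm between two pictures.

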